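# Nip up two gas filter couplings

## Task

Turn the captive nuts of the blue and the red filter posts clockwise by hand until both are finger-tight (white stripe over the white mark); only then take the wrench and use it to tighten each nut a further twelfth of a turn, about 30 degrees. Lay the wrench back flat across its rest the way it was. Do not force the nuts past finger-tight with the fingers, and leave the gauge and everything else on the bench undisturbed.

Things in the scene. Friction and masses are not known exactly. Their poses are not given: they have to be found in the camera images.
- blue_post: fixed outlet post with the blue filter: steel foot 80 mm across and 10 mm thick, column 34 mm across, dark index disc 68 mm across with its top 80 mm over the table, brass hex nut from 90 to 120 mm, above it a fixed blue filter capsule 34 mm across from 122 mm up to 152 mm. Origin on the table on the post's axis, z up; a white index mark lies on the disc on the -x side.
- blue_nut_mid (a point): centre of the captive brass hex nut on the blue post: 46 mm across flats (53 mm across corners), 30 mm tall, 105 mm above the table, axis vertical. z up; x is normal to a flat, so that flat normals lie every 60 degrees from x. A white stripe marks the flat on the nut's own -x side. The nut turns on the spot, it does not climb or drop.
- blue_nut (a joint): how far the blue nut has been run down by hand, rad; grows as the nut turns clockwise seen from above; starts between 0.2 and 0.8 and ends finger-tight at its stop at 1.5, where the white stripe of the nut stands over the white mark of the disc. Light friction, 0.12 N m.
- blue_tight (a joint): how far the blue nut has then been turned clockwise beyond finger-tight, rad; 0 at first, solid stop at 0.8. Stiff (0.5 N m, about 5 N at the wrench's grip) and stays where it is left. It begins only when blue_nut stands at 1.5.
- red_post: fixed outlet post with the red filter: steel foot 80 mm across and 10 mm thick, column 34 mm across, dark index disc 68 mm across with its top 80 mm over the table, brass hex nut from 90 to 120 mm, above it a fixed red filter capsule 34 mm across from 122 mm up to 152 mm. Origin on the table on the post's axis, z up; a white index mark lies on the disc on the -x side.
- red_nut_mid (a point): centre of the captive brass hex nut on the red post: 46 mm across flats (53 mm across corners), 30 mm tall, 105 mm above the table, axis vertical. z up; x is normal to a flat, so that flat normals lie every 60 degrees from x. A white stripe marks the flat on the nut's own -x side. The nut turns on the spot, it does not climb or drop.
- red_nut (a joint): how far the red nut has been run down by hand, rad; grows as the nut turns clockwise seen from above; starts between 0.2 and 0.8 and ends finger-tight at its stop at 1.5, where the white stripe of the nut stands over the white mark of the disc. Light friction, 0.12 N m.
- red_tight (a joint): how far the red nut has then been turned clockwise beyond finger-tight, rad; 0 at first, solid stop at 0.8. Stiff (0.5 N m, about 5 N at the wrench's grip) and stays where it is left. It begins only when red_nut stands at 1.5.
- wrench_grip (a point): open-ended steel wrench with a red middle to its handle, lying flat across the ridges of its rest. This point is the middle of the grip, half-way through the thickness (12 mm; handle 20 mm wide); x points along the handle to the jaw, z up. The handle ends 65 mm behind this point; the head is 73 mm wide, from 62 mm to about 139 mm ahead of it. Mass about 0.22 kg; its centre of mass lies about 48 mm ahead of this point.
- wrench_jaw (a point): centre of the wrench's jaw, 110 mm ahead of wrench_grip, same axes. The jaw is open to +x, 49 mm wide between its flats, which run along x; its back wall lies 28 mm behind this point, its flats reach 17 mm ahead of it, then flare outward to 29 mm ahead. On the 46 mm nut it has about 7 degrees of free play either way, and can only go on with its flats parallel to two flats of the nut (wrench x at 30, 90, 150 ... degrees from the nut's x).
- rest: wrench rest fixed to the table: blue base plate 210 by 85 mm, 6 mm thick, with two grey cross ridges 80 mm long, 16 mm wide, tops 24 mm above the table, centred at x = -50 mm and +62 mm. Origin on the table under its centre, x along its length. The wrench starts on the ridges with its middle of grip over the origin to within 8 mm and the jaw end over +x; a gap 96 mm long (x from -42 to +54 mm) and 18 mm deep is left between the ridges for fingers. z up.
- gauge_post: like the other posts but with a yellow band, a dark steel hex that does not turn, and a round pressure gauge 50 mm across, 22 mm thick, from 127 to 177 mm above the table. Not part of the job. Origin on the table on its axis. (Behind the posts, from x = 0.75 m on, and at the sides, beyond y = 0.45 m and -0.45 m, stands fixed equipment 110 to 250 mm tall.)
- amber_bottle: bystander: amber reagent bottle, 60 mm across, 150 mm tall; origin under its centre
- jar: bystander: white jar with red lid, 56 mm across, 70 mm tall; origin under its centre
- beaker: bystander: glass beaker, 68 mm across, 90 mm tall; origin under its centre
- dish: bystander: clear round dish, 90 mm across, 16 mm tall; origin under its centre
- vial: bystander: small glass vial, 28 mm across, 50 mm tall; origin under its centre
- tip_box: bystander: green pipette tip box, 85 by 115 mm, 60 mm tall; origin under its centre
- blue_cap: bystander: blue screw cap, 44 mm across, 22 mm tall; origin under its centre
Things that resemble listed ones, but are neither listed nor needed, are in the scene too. What is meant by the part that bears wrench_grip is not black or brown, and is the larger of those in its own colour.

How it is judged (in metres and radians):
On the way, in this order (a step that is already met when the one before it is completed fails the run):
1. both nuts are run down finger-tight (within 0.1 rad of the stop), neither forced beyond by more than 0.2 rad (value of joint each of blue_nut, red_nut above 1.4 rad and value of joint each of blue_tight, red_tight below 0.2 rad), for 0.1 s.
2. both nuts are tightened with the wrench, each by more than 0.4 rad (23 degrees) (value of joint each of blue_nut, red_nut above 1.3 rad and value of joint each of blue_tight, red_tight above 0.4 rad), for 0.1 s.
At the end, for the whole second after the job is handed in: Both nuts stand more than 0.4 rad beyond finger-tight and have not been slackened (nut joints over 1.3); the wrench lies flat (within 7 degrees) across the ridges of its rest, middle of grip within 35 mm of the rest's centre, jaw towards the rest's +x end, released and still (all of step 2 and horizontal distance between wrench_grip and rest below 0.035 m and x of wrench_jaw in the frame of rest above 0.05 m and angle between wrench_grip's own z axis and vertical below 0.12 rad and height (world z) of wrench_grip between 0.025 and 0.036 m and linear speed of wrench below 0.02 m/s and contact force between wrench and the fingers below 0.1 N); the robot touches nothing.
It fails at once if the wrench is put to a nut that is not yet finger-tight ((contact force between wrench and blue_post above 1 N and value of joint blue_nut below 1.25 rad) or (contact force between wrench and red_post above 1 N and value of joint red_nut below 1.25 rad)).
It fails at once if a nut is forced past finger-tight with the fingers instead of the wrench ((contact force between the fingers and blue_post above 1 N and value of joint blue_tight above 0.2 rad) or (contact force between the fingers and red_post above 1 N and value of joint red_tight above 0.2 rad)).
It fails at once if the gauge is knocked (over 5 N) (contact force between any of the arm, the fingers, wrench and gauge_post above 5 N).
It fails at once if a bystander is shifted by more than 25 mm or tipped over (distance of any of amber_bottle, jar, beaker, dish, vial, tip_box, blue_cap from where it was at the start of the episode above 0.025 m or angle between any of amber_bottle, jar, beaker, dish, vial, tip_box, blue_cap's own z axis and vertical above 0.5 rad).
It also fails if it takes over 72 s, if anything falls off the work surface, if the arm or the gripper's body presses on something with over 40 N, if the wrist force passes 120 N, or if a joint passes its speed limit or range.

## Robot

A 7-joint arm with a two-finger parallel gripper is mounted at the origin on the work surface. World frame = base frame: x ahead of the robot, y to its left, z up, the work surface at z = 0. Lengths are in m, angles in degrees, forces in N, time in s.
With the tool pointing down it reaches from about 0.425 to 0.875 m from the base axis. Payload 4.7 kg.
Tool frame: the origin (TCP) lies on the front face of the gripper's body, between the roots of the fingers; the fingertips stand 70 mm ahead of it and the grasp point (between the pads) lies 51 mm ahead of it; z points along the fingers, x is the direction in which the jaws open and shut, and the axes are right-handed (so a half turn about z gives the same grasp; the last joint's range is limited). The gripper opens to 87 mm and grips with 3 to 60 N. Pads are 19 mm wide; open, the fingers measure 117 mm over their backs; the gripper's body (75 mm by 190 mm) begins 51 mm behind the grasp point.
Start: joints at [63.948, 18.392, -4.016, 83.108, 1.295, 78.541, -3.26], TCP at [0.294, -0.58, 0.292] pointing down, gripper open.
Joint ranges: [-163.93, 163.93], [-17.29, 119.83], [-79.2, 71.16], [3.27, 140.29], [-89.18, 269.18], [5.43, 117.66], [-154.24, 154.24]. Speed limits (degrees/s): [147.25, 147.25, 180, 180, 180, 180, 180].

## Interface

Orientations are given as [roll, pitch, yaw] about the fixed x, y, z axes, in that order (R = Rz(yaw) Ry(pitch) Rx(roll)).
In Python, from cell import * gives the robot as it stands. The module is installed in compiled form; this text tells all that it offers.
- The arm moves only by the shell command python3 -m crank 'ROWS' [FORCE]. ROWS is JSON, a list of rows, each a list of 7 numbers: the finger opening in mm, from 0 to 87, then the shift along the world's x, y, z in mm, then the turn, a rotation vector about the world's x, y, z in degrees. In form: [[gripper, dx, dy, dz, wx, wy, wz], ...]. A call has 1 to 8 rows; each row is the pose to reach, as a shift and turn from the pose measured when the call began; what a row does not reach only later rows make up. A row lasts 1/10 s, in which the tool goes at most 50 mm and 8.59 degrees, less where a joint would pass 70% of its speed; a pose out of reach is approached as far as the arm can. A call with a gripper value outside its range is refused whole. The fingers move at their own pace and stop on an object; FORCE is the grip in N (left out, the last holds). Time passes only in rows, so rows that repeat a pose let the fingers close. It gives the time, the measured TCP pose, the force and the opening at its end, in the units of the state.
- get_obs(): the state, without advancing time (a new reading comes with each control period).
- read_camera(name): name is "side" or "top" or "wrist"; returns a dict with "img" (400x640x3 uint8, red, green, blue), "K" (3x3 intrinsics, pixels), "cam_to_world" (4x4, takes a point from camera to world coordinates). Camera axes: x right, y down, z forward; pixel columns grow to the right and rows downward; lengths in m; the calibration is good to about 2 mm. A picture is of the moment at which its call begins. There is no depth.
- sign_off(): hands the job in, once; it reports no verdict.
The state is a dict: "time_s": time; "qpos": joint angles; "joint_velocities": joint speeds; "effort": joint torques, N m; "tool_pos": TCP position; "tool_rot": TCP orientation; "force": force on the tool from outside, world axes, zero at the start; "wrist_torque": the same for the moment, N m; "grip_width": finger opening in m.
Only numpy, scipy, OpenCV 4.12 (cv2) and the standard library are available. Lean on these libraries where they do the work, as an engineer would, in place of code of your own. Each camera call takes 0.05 s, during which the arm holds its last target.

## Working session

There is one attempt and no reset: what is moved stays moved. The work goes in short steps, Python scripts to look and compute and a shell command to move; the robot and the scene stay as the last step left them, time stands still between calls to the robot, and variables do not carry over. Pictures are saved under pics/ and viewed, and the job is handed in when it is done.

```bash
mkdir -p pics; ls
python3 - <<'E'
from cell import *
import cv2
o=get_obs()
for k,v in o.items(): print(k,v)
for n in ["side","top","wrist"]:
    c=read_camera(n); cv2.imwrite(f"pics/{n}0.png",c["img"][:,:,::-1]); print(n,c["K"].tolist(),c["cam_to_world"].round(4).tolist())
E
```

```text
pics
time_s 0.0
qpos [63.94804341 18.4388366  -4.01421785 83.17475983  1.29472092 78.54102325
 -3.26242259]
joint_velocities [-0.01525028  0.07655864  0.05848074 -0.08558927 -0.02030485 -0.03818875
 -0.099787  ]
effort [-7.04417325e-04 -4.91290069e+01 -4.05025743e-01 -3.12526560e+01
 -6.42490690e-02  4.38588217e-02  2.11541856e-04]
tool_pos [ 0.29343512 -0.57952397  0.29116498]
tool_rot [ 1.79994080e+02  1.09397152e-01 -6.31420275e+01]
force [ 0.10639896 -0.64107423 -0.69014128]
wrist_torque [-0.06483081 -0.00438737 -0.03008044]
grip_width 0.08696334591258317
side [[367.1395407220417, 0.0, 318.6268335426909], [0.0, 367.1395407220417, 199.72818701251722], [0.0, 0.0, 1.0]] [[-0.8743, -0.3651, 0.3197, 0.1123], [-0.4851, 0.6748, -0.5562, 0.5059], [-0.0127, -0.6414, -0.7671, 0.8711], [0.0, 0.0, 0.0, 1.0]]
top [[414.2413011115491, 0.0, 307.4368289361821], [0.0, 414.2413011115491, 201.61653878043586], [0.0, 0.0, 1.0]] [[0.0112, -0.9956, 0.093, 0.3448], [-0.9997, -0.0133, -0.021, -0.0571], [0.0221, -0.0927, -0.9955, 1.1338], [0.0, 0.0, 0.0, 1.0]]
wrist [[306.81538005413427, 0.0, 318.7985066757013], [0.0, 306.81538005413427, 196.88983300627106], [0.0, 0.0, 1.0]] [[0.4512, -0.8605, -0.2365, 0.3575], [-0.8924, -0.4355, -0.1181, -0.5468], [-0.0014, 0.2643, -0.9644, 0.3844], [0.0, 0.0, 0.0, 1.0]]
```

View pics/top0.png

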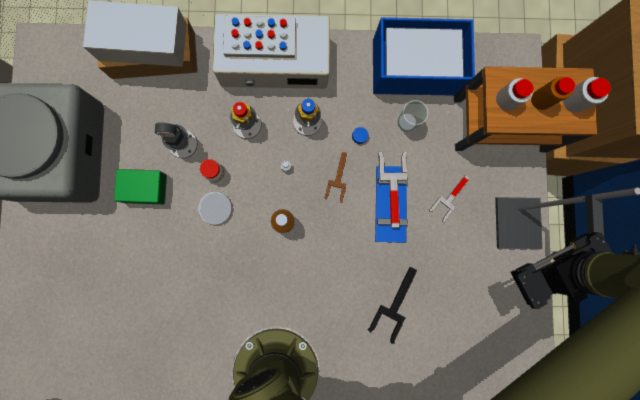

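View pics/side0.png

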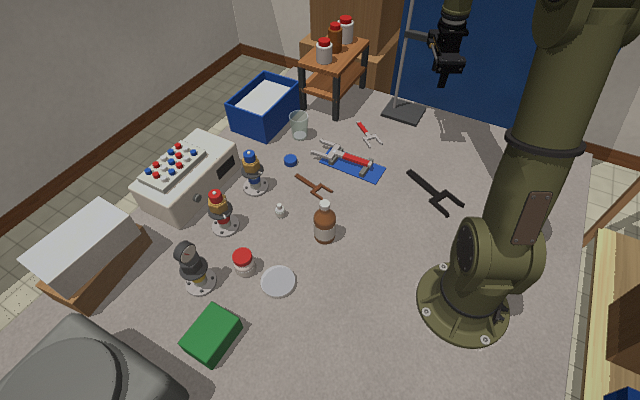

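View pics/wrist0.png

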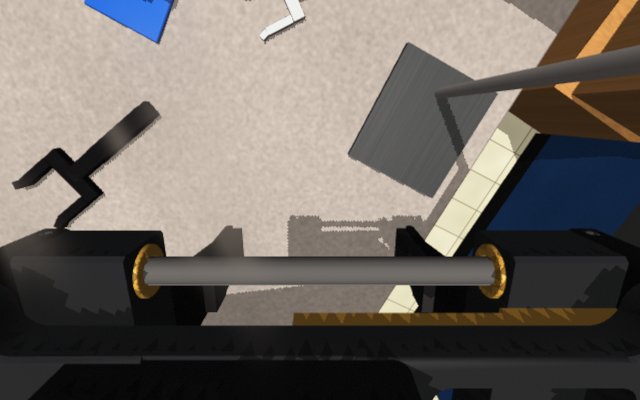

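Things that could be taken for the wrench, by pixel in the top view:
- the big red-handled one on the blue rest (395,200)
- a small red/white one (450,198)
- a brown one (338,178)
- a black one (395,305)

The description (not black or brown, the larger of its colour, on the rest) picks the one at (395,200). I'll check that in a crop.

```bash
cat > h.py <<'E'
import numpy as np, cv2
from cell import *
def ray(c,u,v):
    K=np.array(c["K"]);T=np.array(c["cam_to_world"])
    d=T[:3,:3]@np.linalg.solve(K,[u,v,1.0]); return T[:3,3],d
def onz(c,u,v,z):
    o,d=ray(c,u,v); return o+d*(z-o[2])/d[2]
def proj(c,p):
    K=np.array(c["K"]);T=np.array(c["cam_to_world"])
    q=K@(T[:3,:3].T@(np.array(p)-T[:3,3])); return q[:2]/q[2]
def tri(r1,r2):
    (o1,d1),(o2,d2)=r1,r2
    A=np.c_[d1,-d2]; s=np.linalg.lstsq(A,o2-o1,rcond=None)[0]
    a=o1+s[0]*d1;b=o2+s[1]*d2; return (a+b)/2,np.linalg.norm(a-b)
def crop(c,x0,y0,x1,y1,s,fn):
    cv2.imwrite(fn,cv2.resize(c["img"][y0:y1,x0:x1,::-1],None,fx=s,fy=s,interpolation=cv2.INTER_CUBIC))
E
python3 - <<'E'
from h import *
t=read_camera("top"); s=read_camera("side")
crop(t,150,80,350,180,4,"pics/t_posts.png")
crop(t,360,140,480,250,5,"pics/t_wr.png")
crop(s,160,130,300,300,4,"pics/s_posts.png")
for n,c in (("t",t),("s",s)):
    hsv=cv2.cvtColor(c["img"],cv2.COLOR_RGB2HSV)
    for nm,m in (("red",((hsv[...,0]<6)|(hsv[...,0]>174))&(hsv[...,1]>170)&(hsv[...,2]>80)),("blue",(abs(hsv[...,0].astype(int)-110)<10)&(hsv[...,1]>170)&(hsv[...,2]>90))):
        k,l,st,ce=cv2.connectedComponentsWithStats(m.astype(np.uint8))
        print(n,nm,[(st[i].tolist(),ce[i].round(1).tolist()) for i in range(1,k) if st[i][4]>25])
E
```

```text
t red [([244, 18, 7, 8, 34], [246.8, 21.6]), ([280, 19, 6, 7, 34], [282.8, 22.2]), ([232, 30, 6, 7, 36], [234.6, 32.9]), ([268, 30, 6, 8, 35], [270.6, 33.6]), ([256, 42, 6, 7, 35], [258.5, 44.9]), ([555, 77, 20, 17, 220], [565.7, 84.8]), ([513, 79, 20, 18, 252], [523.4, 87.7]), ([588, 78, 23, 20, 314], [599.9, 87.0]), ([233, 102, 14, 14, 119], [239.6, 108.8]), ([200, 160, 19, 18, 277], [209.2, 168.5]), ([452, 178, 16, 18, 105], [459.1, 186.4]), ([391, 191, 8, 32, 224], [394.0, 207.0])]
t blue [([232, 18, 6, 7, 31], [234.7, 21.1]), ([268, 19, 6, 7, 31], [270.8, 21.8]), ([380, 18, 95, 62, 745], [420.8, 49.7]), ([256, 30, 6, 7, 33], [258.6, 33.2]), ([244, 42, 6, 6, 31], [246.4, 44.5]), ([280, 42, 6, 7, 34], [282.5, 45.3]), ([302, 99, 13, 13, 107], [307.8, 105.7]), ([353, 128, 15, 15, 179], [360.0, 135.0]), ([385, 167, 16, 5, 80], [392.5, 169.0]), ([376, 183, 30, 59, 943], [386.3, 217.5]), ([398, 185, 9, 34, 232], [402.1, 200.6])]
s red [([340, 15, 12, 9, 87], [345.1, 18.8]), ([330, 22, 10, 8, 72], [334.4, 25.7]), ([318, 37, 12, 10, 98], [323.7, 41.2]), ([358, 123, 10, 10, 40], [362.1, 127.4]), ([175, 153, 6, 6, 26], [178.1, 155.2]), ([343, 153, 26, 13, 143], [355.1, 159.2]), ([153, 162, 6, 6, 29], [155.2, 164.3]), ([176, 162, 6, 7, 30], [178.7, 164.9]), ([153, 172, 6, 6, 30], [155.6, 174.6]), ([208, 189, 13, 15, 99], [214.1, 195.2]), ([233, 248, 19, 18, 259], [241.6, 256.3])]
s blue [([225, 71, 73, 73, 961], [252.9, 108.2]), ([244, 150, 10, 13, 48], [248.0, 154.8]), ([285, 155, 11, 8, 33], [289.4, 157.4]), ([331, 166, 19, 8, 26], [340.2, 169.3]), ([351, 173, 26, 11, 31], [363.3, 178.5]), ([628, 387, 12, 13, 123], [633.0, 394.3])]
```

View pics/t_posts.png

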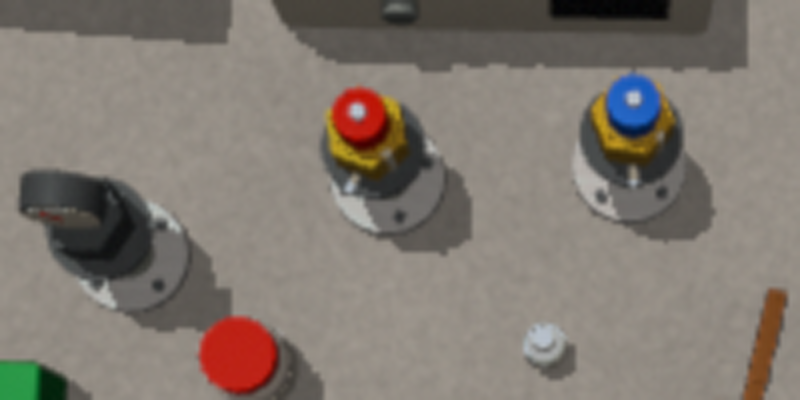

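View pics/t_wr.png

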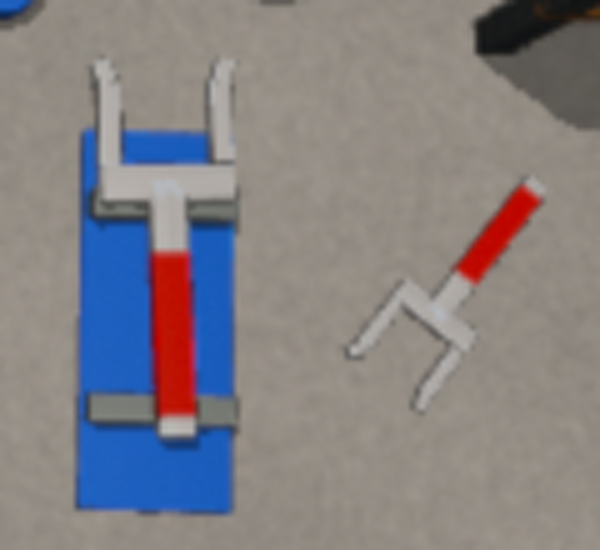

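View pics/s_posts.png

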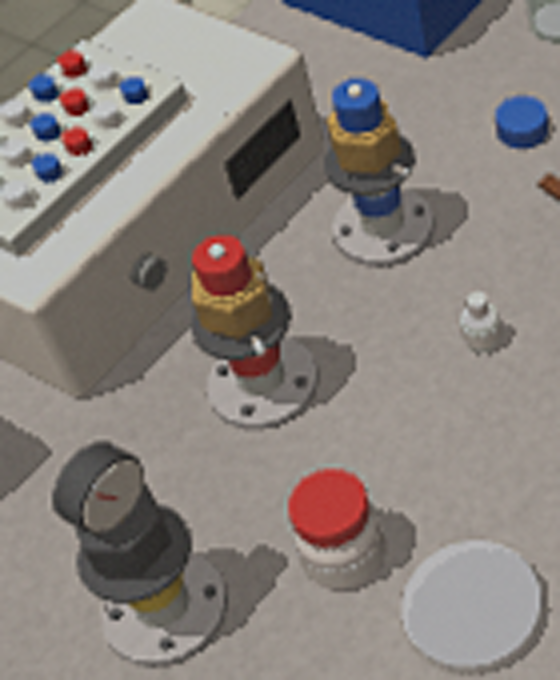

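The crop confirms the wrench at (395,200): big, red grip, jaw up. The post caps are at (239.6,108.6) for red and (307.9,105.5) for blue. Next I'll measure the positions.

Run:
```python
from h import *
t=read_camera("top"); s=read_camera("side")
P=lambda x,y:(x/4+150,y/4+80)
S=lambda x,y:(x/4+160,y/4+130)
# cap tops
for nm,a,b in (("red",(359,114),(221,252)),("blue",(633,103),(357,90))):
    u=P(*a);v=S(*b)
    print(nm,onz(t,*u,.152).round(4),onz(s,*v,.152).round(4),tri(ray(t,*u),ray(s,*v)))
for nm,a,b in (("redmark",(350,186),(258,345)),("bluemark",(633,175),(404,170))):
    u=P(*a);v=S(*b)
    print(nm,onz(t,*u,.08).round(4),onz(s,*v,.08).round(4))
for nm,a in (("redfoot",(388,178)),("bluefoot",(628,168))): print(nm,onz(t,*P(*a),.01))
W=lambda x,y:(x/5+360,y/5+140)
print("wr tail",onz(t,*W(178,436),.036),"red/white front",onz(t,*W(170,252),.036), "redrear",onz(t,*W(177,415),.036),"head back L,R",onz(t,*W(102,200),.036),onz(t,*W(235,198),.036),"tips",onz(t,*W(101,62),.036),onz(t,*W(224,60),.036))
print("rest base corners",[onz(t,*W(*p),.006).round(4) for p in ((81,130),(235,133),(232,513),(77,508))])
print("gauge",onz(t,*P(62,195),.177),"gfoot",onz(t,*P(133,253),.01))
print("instr front",onz(t,*P(290,30),.11),onz(t,*P(700,30),.11))
for n,p in dict(amber=(282,220),vial=(286,165),jar=(209,169),bluecap=(360,135),beaker=(410,118)).items(): print(n,onz(t,*p,.06).round(3))
T=np.array(read_camera("wrist")["cam_to_world"]); o=get_obs()
from scipy.spatial.transform import Rotation as R
Rt=R.from_euler("xyz",o["tool_rot"],degrees=True).as_matrix()
print(Rt.round(3),(Rt.T@(T[:3,3]-o["tool_pos"])).round(4),(Rt.T@T[:3,:3]).round(3))
```

```text
red [0.6609 0.0888 0.152 ] [0.66   0.0927 0.152 ] (array([0.66293579, 0.08980375, 0.14728757]), np.float64(0.001204716081217912))
blue [ 0.6708 -0.0771  0.152 ] [ 0.673  -0.0753  0.152 ] (array([ 0.67241769, -0.07653135,  0.15087127]), np.float64(0.0026987617658736384))
redmark [0.6361 0.104  0.08  ] [0.6386 0.1052 0.08  ]
bluemark [ 0.6466 -0.0791  0.08  ] [ 0.6459 -0.0786  0.08  ]
redfoot [0.66159454 0.08871602 0.01      ]
bluefoot [ 0.67159287 -0.07708035  0.01      ]
wr tail [ 0.38209241 -0.31552931  0.036     ] red/white front [ 0.48059944 -0.31206288  0.036     ] redrear [ 0.39325298 -0.31509003  0.036     ] head back L,R [ 0.50821969 -0.27558938  0.036     ] [ 0.51034611 -0.34744208  0.036     ] tips [ 0.58351053 -0.27543388  0.036     ] [ 0.58567918 -0.34229546  0.036     ]
rest base corners [array([ 0.5516, -0.2701,  0.006 ]), array([ 0.5512, -0.3558,  0.006 ]), array([ 0.3416, -0.3518,  0.006 ]), array([ 0.3433, -0.267 ,  0.006 ])]
gauge [0.60101854 0.2569742  0.177     ] gfoot [0.60598624 0.2617361  0.01      ]
instr front [0.72820637 0.1400558  0.11      ] [ 0.73331076 -0.12020101  0.11      ]
amber [ 0.396 -0.014  0.06 ]
vial [ 0.541 -0.022  0.06 ]
jar [0.527 0.178 0.06 ]
bluecap [ 0.624 -0.217  0.06 ]
beaker [ 0.673 -0.351  0.06 ]
[[ 0.452 -0.892 -0.   ]
 [-0.892 -0.452  0.   ]
 [-0.     0.    -1.   ]] [-0.0005 -0.0719 -0.093 ] [[ 1.    -0.001 -0.   ]
 [ 0.001  0.964  0.264]
 [-0.    -0.264  0.964]]
```

```bash
python3 -m crank '[[87,22,37,0,0,0,8],[87,44,73,0,0,0,16],[87,66,110,0,0,0,24],[87,88,147,0,0,0,32],[87,110,183,0,0,0,40],[87,132,220,0,0,0,48],[87,154,256,0,0,0,56],[87,173,293,0,0,0,64]]'; python3 -m crank '[[87,20,33,-4,0,0,8],[87,44,73,-8,0,0,16],[87,66,110,-15,0,0,24],[87,88,147,-20,0,0,32],[87,110,183,-25,0,0,40],[87,132,220,-30,0,0,48],[87,154,256,-35,0,0,56],[87,170,290,-40,0,0,64]]'; python3 -m crank '[[87,0,0,0,0,0,8],[87,0,0,0,0,0,16],[87,0,0,0,0,0,24],[87,0,0,0,0,0,26]]'
```

```text
time_s: 1.2
tool_pos: [0.4675, -0.2852, 0.2924]
tool_rot: [180.0, -0.0, 1.2]
force: [0.5, 0.2, -0.6]
grip_width: 0.0872
time_s: 2.0
tool_pos: [0.6385, 0.0065, 0.2523]
tool_rot: [179.9, -0.1, 65.5]
force: [-0.1, -0.5, -0.3]
grip_width: 0.0871
time_s: 2.4
tool_pos: [0.6386, 0.0064, 0.2521]
tool_rot: [180.0, -0.1, 91.7]
force: [-0.5, -1.2, 0.1]
grip_width: 0.0871
```

Run:
```python
from h import *
w=read_camera("wrist"); cv2.imwrite("pics/w1.png",w["img"][:,:,::-1])
crop(w,180,90,480,290,2.6,"pics/w1c.png")
for p in ((.661,.089,.152),(.671,-.077,.152),(.661,.089,.105)): print(proj(w,p))
```

```text
[436.70844953 258.72051849]
[196.91763418 265.42043018]
[415.90286792 233.04019693]
```

View pics/w1.png

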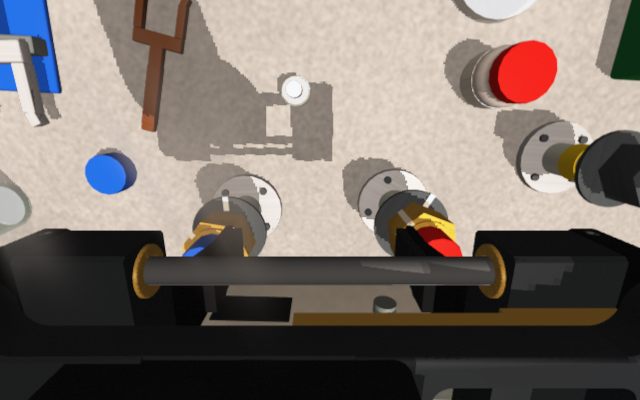

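Image up is -x, and the posts at (228,235) and (425,230) are hidden behind the fingers. I'll move forward and up a little.

```bash
python3 -m crank '[[87,20,0,18,0,0,0],[87,40,0,36,0,0,0],[87,52,0,48,0,0,0],[87,52,0,48,0,0,-1]]';python3 - <<'E'
from h import *
w=read_camera("wrist"); cv2.imwrite("pics/w2.png",w["img"][:,:,::-1])
crop(w,150,90,490,230,2.3,"pics/w2c.png")
crop(w,150,100,290,230,5,"pics/w2b.png")
crop(w,350,100,490,230,5,"pics/w2r.png")
E
```

```text
time_s: 2.85
tool_pos: [0.6923, 0.0064, 0.3017]
tool_rot: [179.7, -0.1, 90.6]
force: [-1.0, 1.0, -0.1]
grip_width: 0.0868
```

View pics/w2b.png

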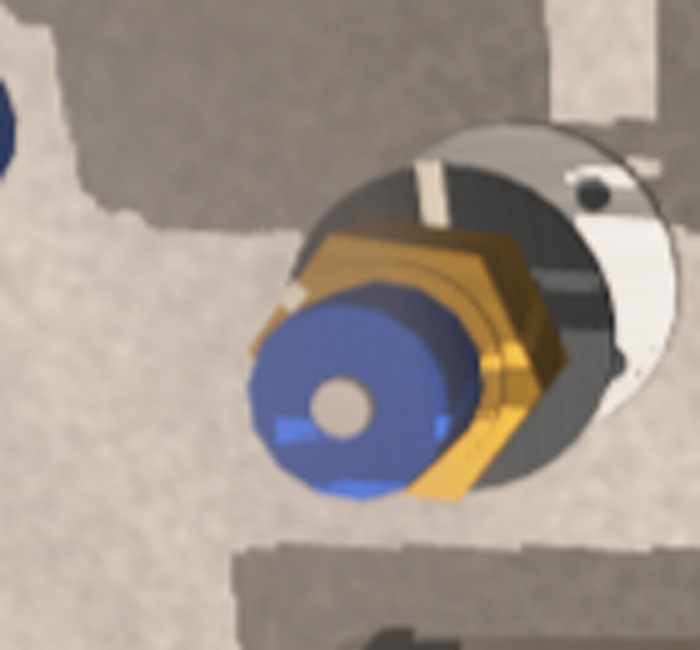

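View pics/w2r.png

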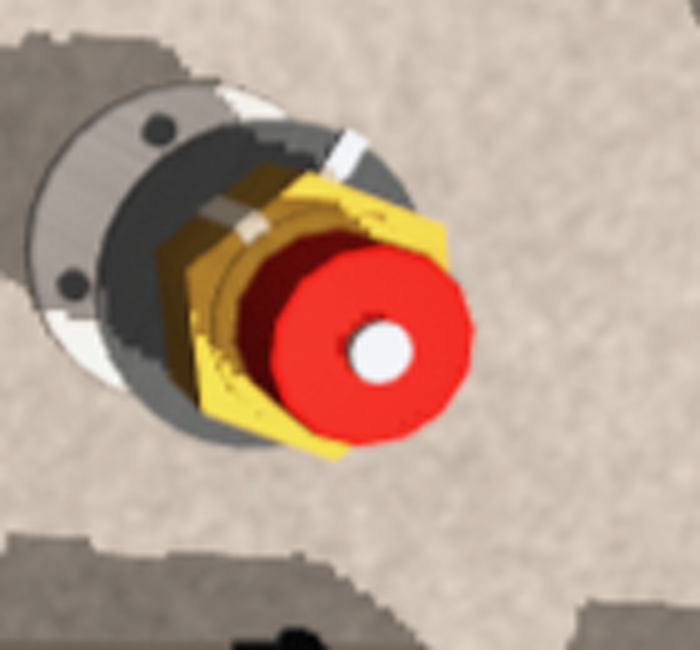

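Blue crop: the disc mark is at (433,195), and the nut stripe is on the left edge at (292,297). Red crop: the mark is at (345,155) and the stripe is at (252,227). I'll get the nut centres and yaws from the hex corners at z=0.12.

Run:
```python
from h import *
w=read_camera("wrist")
def C(x0,y0):return lambda p,z: onz(w,x0+p[0]/5-.4,y0+p[1]/5-.4,z)[:2]
B=C(150,100);R_=C(350,100)
def fit(P):
    from scipy.optimize import least_squares
    P=np.array(P); a=lambda v:v
    def f(v):
        d=P-v[:2]; r=np.hypot(*d.T); th=np.degrees(np.arctan2(d[:,1],d[:,0]))
        e=((th-v[2]*100)%60)-30
        return np.r_[(r-.02656),np.radians(e)*.0266]
    best=min((least_squares(f,[*P.mean(0),y/100]) for y in range(0,60,10)),key=lambda r:r.cost)
    return best.x*[1,1,100],best.cost**.5
for nm,F,cs,st,mk,c in (("blue",B,[(330,235),(482,252),(540,390),(462,500)],(292,297),[(427,162),(438,226)],(341,408)),
   ("red",R_,[(310,172),(447,228),(187,268),(203,410),(335,460)],(252,227),[(355,132),(333,178)],(380,353))):
    X,e=fit([F(p,.12) for p in cs]); print(nm,"ctr,yawmod60",X.round(4),"yaw%60",X[2]%60,e)
    s=F(st,.12)-X[:2]; print(" stripe r,ang",np.hypot(*s),np.degrees(np.arctan2(s[1],s[0])))
    for m in mk:
        s=F(m,.08)-X[:2]; print(" mark r,ang",np.hypot(*s),np.degrees(np.arctan2(s[1],s[0])))
    print(" knob z.155",F(c,.155))
```

```text
blue ctr,yawmod60 [ 0.6726 -0.0744 52.6171] yaw%60 52.61711082843314 0.0006368051757906244
 stripe r,ang 0.022126572472665862 -126.27841999065758
 mark r,ang 0.034599748395097434 -175.2765813934736
 mark r,ang 0.02184523876203503 -176.24991813202632
 knob z.155 [ 0.6718938  -0.07339963]
red ctr,yawmod60 [ 0.662   0.0924 39.696 ] yaw%60 39.69596899755647 0.0004431050931027889
 stripe r,ang 0.02162193411982662 -139.5572723178868
 mark r,ang 0.03510970339092463 153.59621387603855
 mark r,ang 0.025445262182170327 151.69755571209188
 knob z.155 [0.66161733 0.09088136]
```

Run:
```python
from h import *
s=read_camera("side");t=read_camera("top")
S=lambda x,y:(x/4+160,y/4+130)
b=onz(s,*S(83,392),0); print("corner base",b)
for h in (.08,.1,.11,.12,.13,.14,.16): print(h,((proj(s,[b[0],b[1],h])-[160,130])*4).round())
print("base of other corner",onz(s,*S(312,165),0), onz(t,215.5,87,0),onz(t,329,87,0))
```

```text
corner base [0.77756952 0.16028183 0.        ]
0.08 [ 48. 324.]
0.1 [ 39. 306.]
0.11 [ 34. 297.]
0.12 [ 29. 287.]
0.13 [ 24. 278.]
0.14 [ 19. 268.]
0.16 [  9. 248.]
base of other corner [ 0.7706255  -0.10608268  0.        ] [0.7704628  0.18085268 0.        ] [ 0.77673097 -0.1382811   0.        ]
```

Run:
```python
from h import *
s=read_camera("side");crop(s,120,110,300,260,4.4,"pics/s_ins.png")
```

```text
(no output)
```

View pics/s_ins.png

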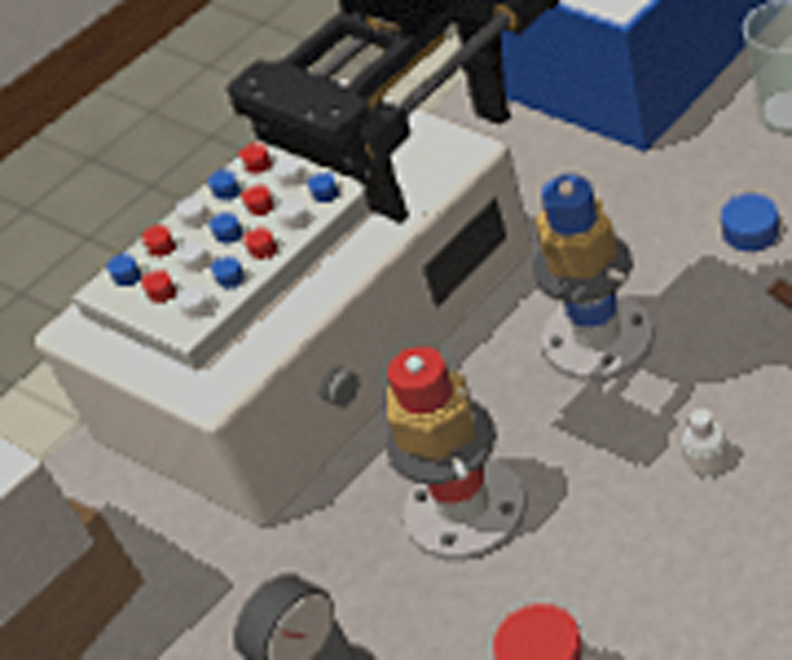

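```bash
python3 -m crank '[[87,-7,-30,0,0,0,8],[87,-14,-60,0,0,0,16],[87,-20,-82,0,0,0,22],[87,-20,-82,-30,0,0,22],[87,-20,-82,-60,0,0,22],[87,-20,-82,-60,0,0,22]]'
python3 - <<'E'
from h import *
w=read_camera("wrist"); s=read_camera("side"); cv2.imwrite("pics/w3.png",w["img"][:,:,::-1]); crop(s,160,90,340,230,4.4,"pics/s3.png")
print(get_obs()["tool_pos"],get_obs()["tool_rot"],get_obs()["wrist_torque"])
E
```

```text
time_s: 3.7
tool_pos: [0.6666, -0.0766, 0.2344]
tool_rot: [-179.5, -0.3, 112.7]
force: [-0.8, -1.2, -0.4]
grip_width: 0.0873
[ 0.6691513  -0.07577674  0.2392295 ] [-1.79887843e+02 -7.39600843e-02  1.12703638e+02] [ 0.10776718 -0.21313517  0.03554588]
```

View pics/w3.png

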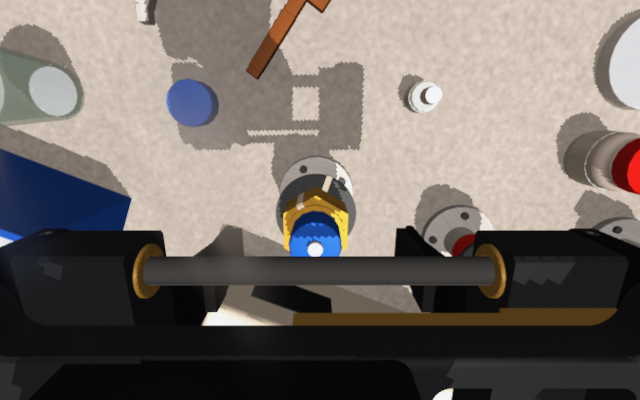

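View pics/s3.png

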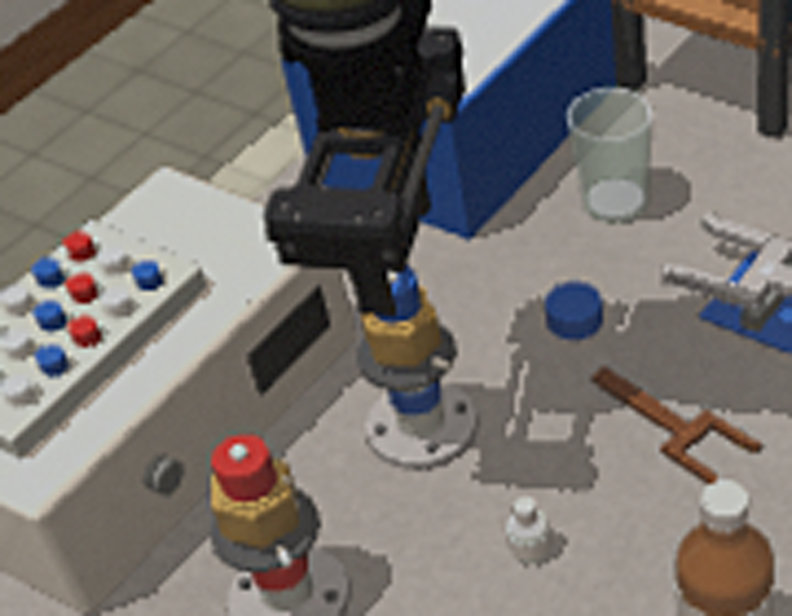

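```bash
python3 -m crank '[[87,2,-1,-20,0,0,0],[87,2,-1,-45,0,0,0],[87,2,-1,-65,0,0,0],[87,2,-1,-78,0,0,0],[87,2,-1,-79,0,0,0]]'; python3 -m crank '[[60,0,0,0,0,0,0],[50,0,0,0,0,0,0],[30,0,0,0,0,0,0],[30,0,0,0,0,0,0],[30,0,0,0,0,0,0]]' 15; python3 -c "
from cell import *
o=get_obs();print(o['wrist_torque'],o['tool_pos'])"
```

```text
time_s: 4.3
tool_pos: [0.6709, -0.0766, 0.1598]
tool_rot: [-179.8, -0.1, 112.7]
force: [0.1, -0.4, -0.2]
grip_width: 0.0869
time_s: 4.8
tool_pos: [0.6711, -0.0766, 0.1603]
tool_rot: [-179.9, -0.1, 112.7]
force: [-0.4, 0.1, 0.2]
grip_width: 0.0545
[ 0.14648527 -0.15423941  0.0333586 ] [ 0.67109046 -0.07659292  0.16027011]
```

```bash
python3 -m crank '[[30,0,0,0,0,0,0],[30,0,0,0,0,0,0],[30,0,0,0,0,0,0],[30,0,0,0,0,0,0]]' 15; python3 -c "
from cell import *
o=get_obs();print(o['wrist_torque'],o['tool_pos'])"
```

```text
time_s: 5.2
tool_pos: [0.6712, -0.077, 0.1604]
tool_rot: [-179.9, -0.1, 112.7]
force: [0.7, -1.1, 0.2]
grip_width: 0.0458
[ 0.06132773 -0.09778229 -0.06108551] [ 0.67118288 -0.07696884  0.16038555]
```

```bash
python3 -m crank '[[30,0,0,0,0,0,-6],[30,0,0,0,0,0,-12],[30,0,0,0,0,0,-18],[30,0,0,0,0,0,-24],[30,0,0,0,0,0,-30],[30,0,0,0,0,0,-36],[30,0,0,0,0,0,-42],[30,0,0,0,0,0,-42]]' 15; python3 -c "
from cell import *
o=get_obs();print(o['wrist_torque'],o['tool_pos'])"
python3 -m crank '[[30,0,0,0,0,0,-2],[30,0,0,0,0,0,-4],[30,0,0,0,0,0,-4]]' 15; python3 -c "
from cell import *
o=get_obs();print(o['wrist_torque'],o['tool_pos'])"
```

```text
time_s: 6.0
tool_pos: [0.6711, -0.0742, 0.1604]
tool_rot: [-179.8, -0.2, 70.8]
force: [0.3, 4.6, -0.6]
grip_width: 0.0457
[ 1.13659113 -0.16614865 -0.0689746 ] [ 0.67113577 -0.07418796  0.1604103 ]
time_s: 6.3
tool_pos: [0.6712, -0.0738, 0.1604]
tool_rot: [-179.8, -0.2, 66.9]
force: [0.3, 1.7, -0.1]
grip_width: 0.046
[ 0.41213987 -0.16250332 -0.05908086] [ 0.67121479 -0.07375605  0.16041525]
```

Run:
```python
from h import *
w=read_camera("wrist"); crop(w,190,120,450,320,3,"pics/w4.png")
```

```text
(no output)
```

View pics/w4.png

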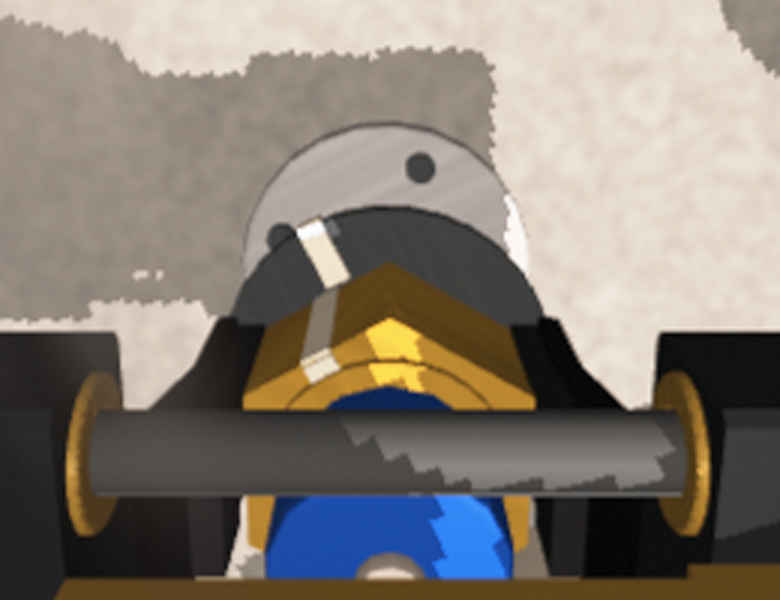

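```bash
cat >> h.py <<'E'
def ang(c,ctr,u,v,z):
    p=onz(c,u,v,z)[:2]-np.array(ctr); return round(float(np.degrees(np.arctan2(p[1],p[0]))),1),round(float(np.hypot(*p)),4)
E
python3 - <<'E'
from h import *
w=read_camera("wrist"); q=lambda x,y:(190+x/3-.33,120+y/3-.33)
for ctr in ((.6712,-.0745),(.671,-.0765)):
  print("stripe",ang(w,ctr,*q(318,365),.12),ang(w,ctr,*q(331,292),.12), "mark",ang(w,ctr,*q(311,228),.08),ang(w,ctr,*q(335,283),.08))
  print(onz(w,*q(388,263),.09),ang(w,ctr,*q(388,263),.09),ang(w,ctr,*q(388,320),.12))
E
python3 -m crank '[[30,0,0,0,0,0,-1],[30,0,0,0,0,0,-2],[30,0,0,0,0,0,-2]]' 15; python3 -c "
from cell import *
o=get_obs();print(o['wrist_torque'],o['tool_pos'],o['effort'][6])"
python3 - <<'E'
from h import *
w=read_camera("wrist"); crop(w,190,120,450,320,3,"pics/w5.png")
E
```

```text
stripe (-169.1, 0.0178) (172.9, 0.0279) mark (-175.4, 0.0297) (-171.3, 0.0177)
[ 0.65120579 -0.06471386  0.09      ] (153.9, 0.0223) (154.2, 0.0222)
stripe (-175.5, 0.0173) (168.8, 0.028) mark (-179.2, 0.0294) (-177.8, 0.0173)
[ 0.65120579 -0.06471386  0.09      ] (149.2, 0.023) (149.5, 0.023)
time_s: 6.7
tool_pos: [0.6712, -0.0736, 0.1604]
tool_rot: [-179.8, -0.3, 64.9]
force: [0.9, 2.8, 0.3]
grip_width: 0.0463
[ 0.40887941 -0.22122223 -0.10428969] [ 0.67123844 -0.07363068  0.16039896] -0.04263202892616391
```

View pics/w5.png

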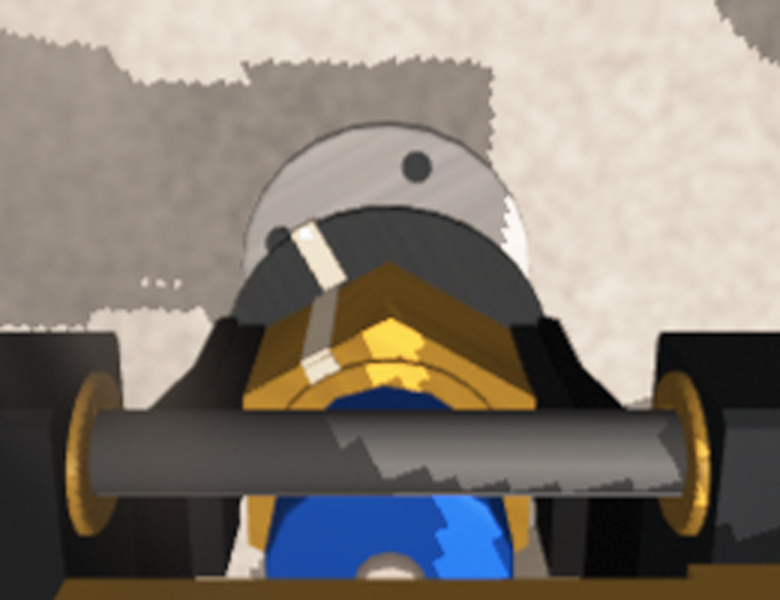

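Run:
```python
from h import *
w=read_camera("wrist"); q=lambda x,y:(190+x/3-.33,120+y/3-.33)
y=np.radians(get_obs()["tool_rot"][2])
for z,p in ((.09,(389,263)),(.12,(389,318))):
  ctr=onz(w,*q(*p),z)[:2]+.02656*np.array([np.sin(y),-np.cos(y)])
  print(ctr,"stripe",ang(w,ctr,*q(311,352),.12) if 0 else ang(w,ctr,*q(322,356),.12),ang(w,ctr,*q(327,292),.09), "mark",ang(w,ctr,*q(303,228),.08),ang(w,ctr,*q(334,283),.08))
```

```text
[ 0.67571006 -0.07498061] stripe (-177.8, 0.0232) (-176.0, 0.0239) mark (-176.5, 0.0349) (-175.8, 0.0222)
[ 0.67535738 -0.07499852] stripe (-177.8, 0.0228) (-176.0, 0.0236) mark (-176.5, 0.0346) (-175.8, 0.0219)
```

```bash
python3 -m crank '[[30,0,0,0,0,0,-1.5],[30,0,0,0,0,0,-1.5],[30,0,0,0,0,0,-1.5]]' 15; python3 -c "
from cell import *
o=get_obs();print(o['wrist_torque'],o['tool_pos'],o['effort'][6])"
python3 -m crank '[[87,0,0,0,0,0,0],[87,0,0,0,0,0,0],[87,0,0,0,0,0,0],[87,0,0,0,0,0,0],[87,0,0,0,0,0,0],[87,0,0,0,0,0,0]]'
python3 - <<'E'
from h import *
w=read_camera("wrist"); crop(w,190,120,450,320,3,"pics/w6.png")
E
```

```text
time_s: 7.1
tool_pos: [0.6711, -0.0735, 0.1604]
tool_rot: [-179.8, -0.3, 63.4]
force: [1.1, 1.3, -0.2]
grip_width: 0.046
[ 0.41073737 -0.08386309  0.07309088] [ 0.67114148 -0.07351001  0.1604027 ] -0.1328160334378481
time_s: 7.7
tool_pos: [0.6711, -0.0737, 0.1604]
tool_rot: [-179.8, -0.3, 63.4]
force: [-0.6, 0.8, -0.8]
grip_width: 0.0838
```

View pics/w6.png

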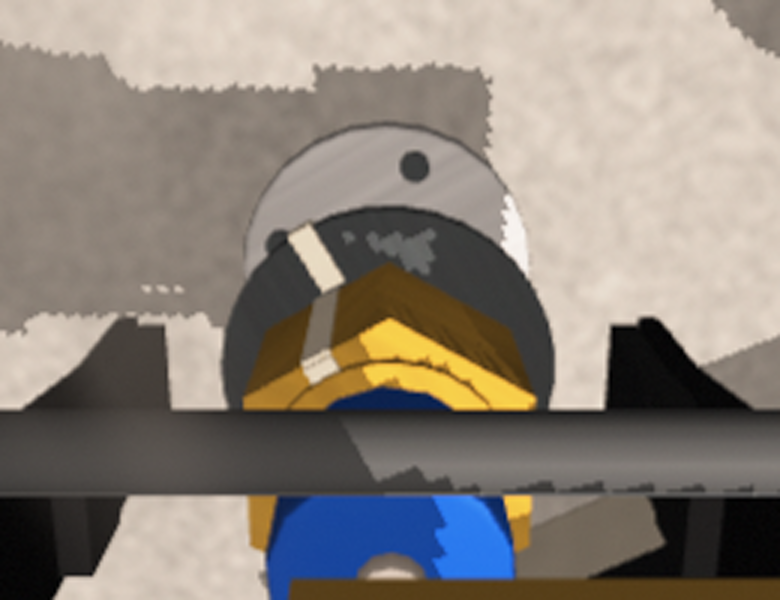

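```bash
python3 -m crank '[[87,0,0,40,0,0,0],[87,0,0,80,0,0,0],[87,-2,45,80,0,0,8],[87,-4,90,80,0,0,16],[87,-6,130,80,0,0,24],[87,-7,165,80,0,0,32],[87,-7,165,80,0,0,36.3],[87,-7,165,80,0,0,36.3]]'; python3 -c "
from h import *
w=read_camera('wrist'); crop(w,190,120,450,320,3,'pics/w7.png')"
```

```text
time_s: 8.55
tool_pos: [0.6638, 0.0931, 0.2404]
tool_rot: [-179.8, -0.3, 99.9]
force: [0.5, -1.1, 0.9]
grip_width: 0.0871
```

View pics/w7.png

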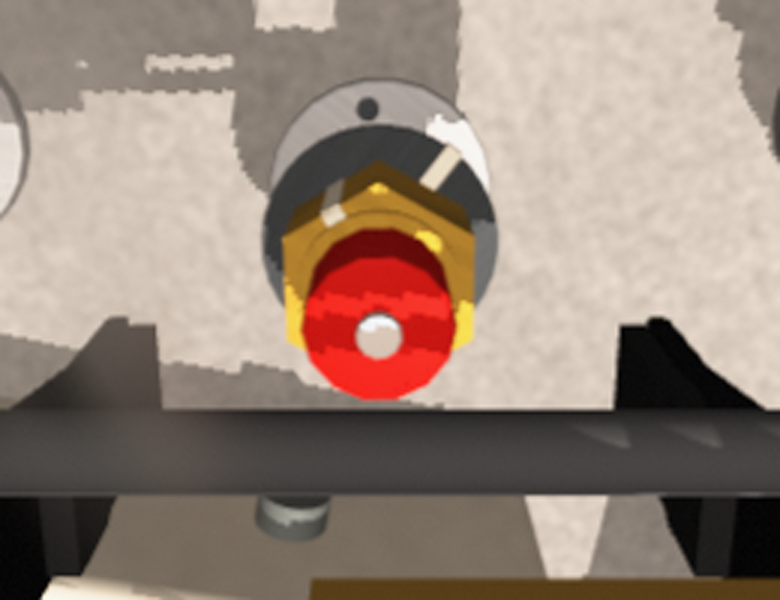

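```bash
python3 -c "
from h import *
w=read_camera('wrist'); q=lambda x,y:(190+x/3-.33,120+y/3-.33)
print(onz(w,*q(379,337),.155),get_obs()['tool_pos'],get_obs()['tool_rot'])
y=np.radians(99.9)
print(onz(w,*q(379,161),.09)[:2]+.02656*np.array([np.sin(y),-np.cos(y)]),onz(w,*q(378,184),.12)[:2]+.02656*np.array([np.sin(y),-np.cos(y)]))
print(onz(w,*q(379,315),.152)) 
img=w['img'];hsv=cv2.cvtColor(img,cv2.COLOR_RGB2HSV)
"
```

```text
[0.66314103 0.08995684 0.155     ] [0.66438258 0.09018373 0.24018776] [-179.77400321   -0.20425208   99.53967324]
[0.66489414 0.09009752] [0.66480141 0.09000463]
[0.65945777 0.08932603 0.152     ]
```

```bash
python3 -m crank '[[87,0,0,-25,0,0,0],[80,0,0,-50,0,0,0],[70,0,0,-70,0,0,0],[65,0,0,-79,0,0,0],[60,0,0,-80,0,0,0],[30,0,0,-80,0,0,0],[30,0,0,-80,0,0,0],[30,0,0,-80,0,0,0]]' 15; python3 -m crank '[[30,0,0,0,0,0,0],[30,0,0,0,0,0,0]]' 15
```

```text
time_s: 9.45
tool_pos: [0.6648, 0.0918, 0.1616]
tool_rot: [-179.9, -0.3, 99.6]
force: [0.9, 0.8, 0.7]
grip_width: 0.0458
time_s: 9.65
tool_pos: [0.6648, 0.0918, 0.1617]
tool_rot: [-179.9, -0.3, 99.6]
force: [1.0, 1.5, -1.9]
grip_width: 0.0462
```

```bash
python3 -m crank '[[30,0,0,0,0,0,-8],[30,0,0,0,0,0,-16],[30,0,0,0,0,0,-24],[30,0,0,0,0,0,-32],[30,0,0,0,0,0,-40],[30,0,0,0,0,0,-48],[30,0,0,0,0,0,-56],[30,0,0,0,0,0,-60]]' 15; python3 -m crank '[[30,0,0,0,0,0,-2],[30,0,0,0,0,0,-4],[30,0,0,0,0,0,-4]]' 15; python3 -c "
from h import *
w=read_camera('wrist'); crop(w,190,120,450,320,3,'pics/w8.png');o=get_obs();print(o['wrist_torque'],o['tool_pos'],o['tool_rot'],o['effort'][6])"
```

```text
time_s: 10.45
tool_pos: [0.6645, 0.0917, 0.1617]
tool_rot: [-179.9, -0.2, 39.4]
force: [-0.1, 1.2, -0.8]
grip_width: 0.0456
time_s: 10.75
tool_pos: [0.6644, 0.0917, 0.1617]
tool_rot: [-179.9, -0.2, 35.3]
force: [1.3, 0.4, -2.3]
grip_width: 0.0461
[ 0.0995767  -0.10195887 -0.1727653 ] [0.6644507  0.09167541 0.16169473] [-179.91886681   -0.22929564   35.37951429] 0.05581163219176233
```

View pics/w8.png

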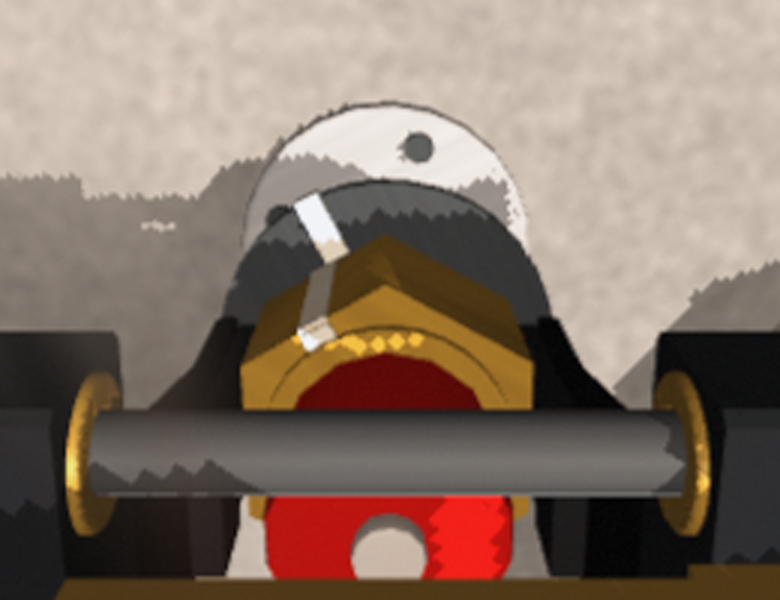

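```bash
python3 -m crank '[[30,0,0,0,0,0,-1],[30,0,0,0,0,0,-2],[30,0,0,0,0,0,-2]]' 15;  python3 - <<'E'
from h import *
w=read_camera("wrist"); crop(w,190,120,450,320,3,'pics/w9.png');o=get_obs();print(o['wrist_torque'],o['effort'][6])
E
```

```text
time_s: 11.1
tool_pos: [0.6644, 0.0917, 0.1617]
tool_rot: [-179.9, -0.2, 33.3]
force: [0.2, 0.3, -2.5]
grip_width: 0.0458
[ 0.17824619 -0.12381721 -0.12411431] 0.06707790540531278
```

View pics/w9.png

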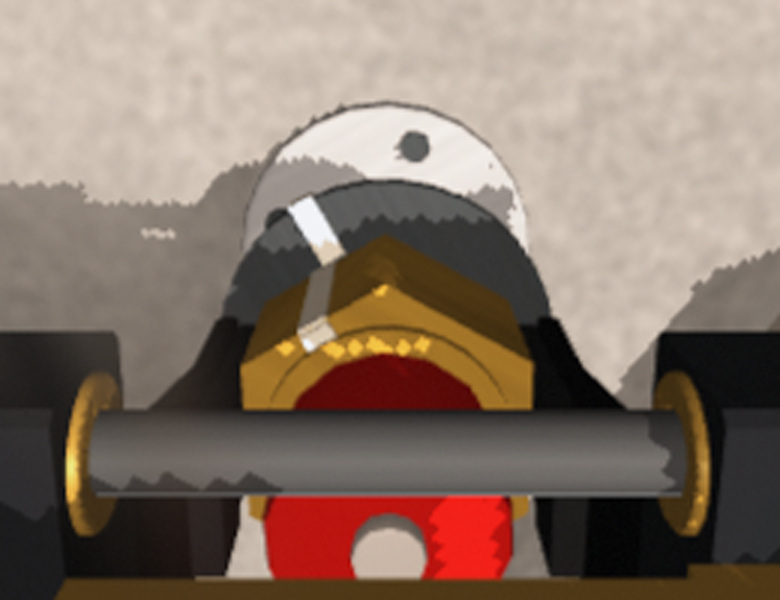

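```bash
python3 - <<'E'
from h import *
w=read_camera("wrist"); q=lambda x,y:(190+x/3-.33,120+y/3-.33)
y=np.radians(get_obs()["tool_rot"][2])
ctr=onz(w,*q(387,236),.09)[:2]+.02656*np.array([np.sin(y),-np.cos(y)])
print(ctr,"stripe",ang(w,ctr,*q(317,326),.12),ang(w,ctr,*q(325,263),.09), "mark",ang(w,ctr,*q(300,203),.08),ang(w,ctr,*q(332,256),.08))
E
python3 -m crank '[[30,0,0,0,0,0,-1.3],[30,0,0,0,0,0,-1.3],[30,0,0,0,0,0,-1.3]]' 15;  python3 - <<'E'
from h import *
w=read_camera("wrist"); crop(w,190,120,450,320,3,'pics/w10.png');o=get_obs();print(o['wrist_torque'],o['effort'][6])
E
```

```text
[0.66440469 0.09178471] stripe (151.9, 0.0231) (151.9, 0.0243) mark (152.4, 0.0349) (152.3, 0.0225)
time_s: 11.5
tool_pos: [0.6644, 0.0917, 0.1617]
tool_rot: [-179.9, -0.2, 32.0]
force: [1.6, 0.6, -1.9]
grip_width: 0.0462
[ 0.16503659 -0.14477906 -0.08964734] 0.1162223587743938
```

View pics/w10.png

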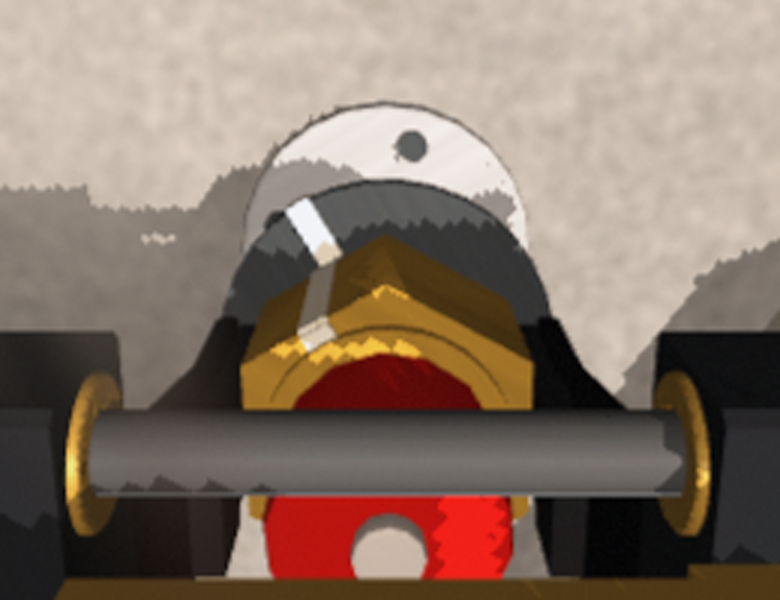

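Both stripes now stand over their marks: blue at -176.5° and red at 152°. I'll release the red nut, rise and go above the wrench with tool yaw at about -88°.

```bash
python3 -m crank '[[60,0,0,0,0,0,0],[87,0,0,0,0,0,0],[87,0,0,0,0,0,0],[87,0,0,0,0,0,0],[87,0,0,0,0,0,0],[87,0,0,30,0,0,0],[87,0,0,70,0,0,0],[87,0,0,95,0,0,0]]'; python3 -m crank '[[87,-14,-28,0,0,0,-8],[87,-28,-56,0,0,0,-16],[87,-42,-84,0,0,0,-24],[87,-56,-112,0,0,0,-32],[87,-70,-140,0,0,0,-40],[87,-84,-168,0,0,0,-48],[87,-98,-196,0,0,0,-56],[87,-112,-224,0,0,0,-64]]'; python3 -m crank '[[87,-14,-28,0,0,0,-8],[87,-28,-56,0,0,0,-16],[87,-42,-84,0,0,0,-24],[87,-56,-112,0,0,0,-32],[87,-70,-140,0,0,0,-40],[87,-84,-168,0,0,0,-48],[87,-87,-178,0,0,0,-56],[87,-87,-178,0,0,0,-56]]'; python3 -m crank '[[87,0,0,0,0,0,0]]';python3 -c "
from h import *
w=read_camera('wrist'); cv2.imwrite('pics/w11.png',w['img'][:,:,::-1]);print(get_obs()['tool_pos'],get_obs()['tool_rot'])
t=read_camera('top'); crop(t,200,80,440,180,3.3,'pics/t11.png')"
```

```text
time_s: 12.35
tool_pos: [0.6651, 0.092, 0.2596]
tool_rot: [-180.0, -0.4, 32.1]
force: [0.2, 0.7, -0.0]
grip_width: 0.0863
time_s: 13.15
tool_pos: [0.5524, -0.133, 0.2599]
tool_rot: [-180.0, -0.4, -32.3]
force: [0.3, -0.2, 0.3]
grip_width: 0.0873
time_s: 13.95
tool_pos: [0.4641, -0.3132, 0.2599]
tool_rot: [-180.0, -0.5, -88.5]
force: [-0.3, 0.6, -0.6]
grip_width: 0.0874
time_s: 14.05
tool_pos: [0.4648, -0.3121, 0.2599]
tool_rot: [-180.0, -0.4, -88.3]
force: [0.3, -0.1, -0.9]
grip_width: 0.0867
[ 0.46466768 -0.3122778   0.26000059] [-179.96277382   -0.44325589  -88.28311822]
```

View pics/w11.png

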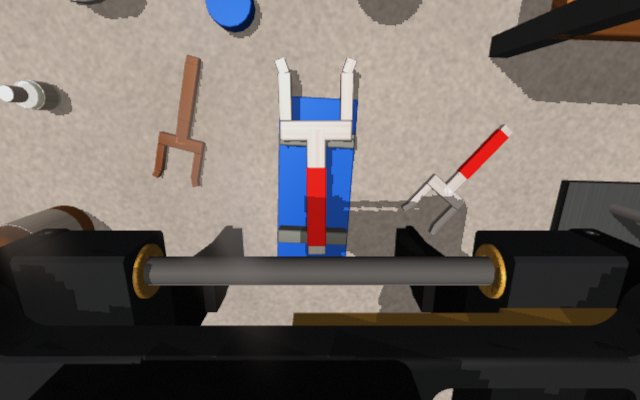

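View pics/t11.png

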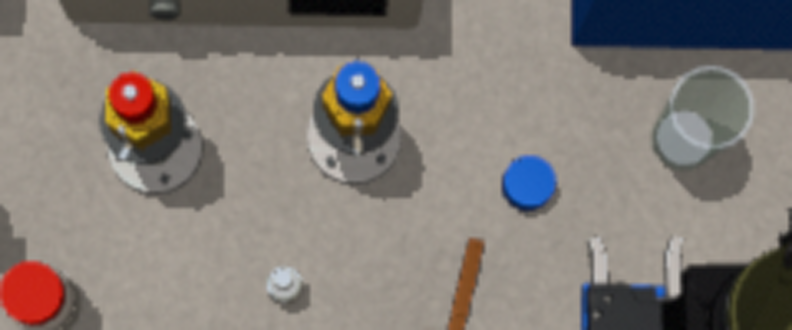

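The top view shows both stripes over their marks. In the wrist view the wrench head spans columns 280–352, the handle is centred at about 316, and the tail is at (317,254). Next I'll compute its pose.

Run:
```python
from h import *
w=read_camera("wrist")
img=w["img"];hsv=cv2.cvtColor(img,cv2.COLOR_RGB2HSV)
m=((hsv[...,0]<6)|(hsv[...,0]>174))&(hsv[...,1]>170)&(hsv[...,2]>80); m[:,:290]=0;m[:,345:]=0
ys,xs=np.nonzero(m); 
for r in (170,180,200,220,240): c=xs[ys==r]; print(r,c.min() if len(c) else 0,c.max() if len(c) else 0, onz(w,c.mean()+.5,r+.5,.036))
print("red rows",ys.min(),ys.max(),onz(w,316,ys.min(),.036),onz(w,316,ys.max()+1,.036))
for n,p in dict(tail=(317,248),hbL=(281,139),hbR=(352,139),hfL=(281,121),hfR=(352,121),tipL=(281,60),tipR=(350,60)).items(): print(n,onz(w,*p,.036).round(4))
```

```text
170 307 325 [ 0.47840137 -0.31077724  0.036     ]
180 307 325 [ 0.46770929 -0.31106832  0.036     ]
200 307 325 [ 0.44575236 -0.31166605  0.036     ]
220 307 325 [ 0.42299703 -0.31228552  0.036     ]
240 307 325 [ 0.39939896 -0.31292793  0.036     ]
red rows 168 245 [ 0.48103091 -0.31018318  0.036     ] [ 0.39274125 -0.31254878  0.036     ]
tail [ 0.3903 -0.3137  0.036 ]
hbL [ 0.5099 -0.2738  0.036 ]
hbR [ 0.5119 -0.3461  0.036 ]
hfL [ 0.5277 -0.2738  0.036 ]
hfR [ 0.5297 -0.3451  0.036 ]
tipL [ 0.5842 -0.274   0.036 ]
tipR [ 0.5862 -0.3399  0.036 ]
```

```bash
python3 -m crank '[[87,-1,1,-45,0,0,0],[80,-1,1,-90,0,0,0],[65,-1,1,-130,0,0,0],[50,-1,1,-160,0,0,0],[45,-1,1,-173,0,0,0],[45,-1,1,-173,0,0,0]]'; python3 -m crank '[[5,0,0,0,0,0,0],[5,0,0,0,0,0,0],[5,0,0,0,0,0,0],[5,0,0,0,0,0,0],[5,0,0,0,0,0,0]]' 60
```

```text
time_s: 14.8
tool_pos: [0.4632, -0.3097, 0.0854]
tool_rot: [179.9, -0.3, -88.2]
force: [0.9, 0.1, 0.3]
grip_width: 0.0555
time_s: 15.3
tool_pos: [0.4637, -0.3101, 0.0863]
tool_rot: [179.9, -0.4, -88.2]
force: [0.1, 0.5, 3.0]
grip_width: 0.0193
```

```bash
python3 -m crank '[[5,0,0,25,0,0,0],[5,0,0,50,0,0,0],[5,0,0,78,0,0,0],[5,0,0,78,0,0,0]]'; python3 -m crank '[[5,15,25,0,0,0,5],[5,30,50,0,0,0,10],[5,45,80,0,0,0,16],[5,60,110,0,0,0,23],[5,75,135,0,0,0,28],[5,80,148,0,0,0,32],[5,80,148,0,0,0,32]]';  python3 -c "
from h import *
w=read_camera('wrist'); cv2.imwrite('pics/w12.png',w['img'][:,:,::-1]);print(get_obs()['tool_pos'],get_obs()['tool_rot'])
s=read_camera('side');crop(s,160,90,400,270,3.3,'pics/s12.png')"
```

```text
time_s: 15.7
tool_pos: [0.4656, -0.3114, 0.1682]
tool_rot: [-179.7, -0.6, -88.2]
force: [0.1, -0.6, -2.7]
grip_width: 0.0192
time_s: 16.4
tool_pos: [0.5468, -0.1586, 0.1672]
tool_rot: [-179.7, -0.5, -55.7]
force: [0.2, -0.5, -3.0]
grip_width: 0.0195
[ 0.54598718 -0.16120756  0.16729636] [-179.74859137   -0.52359733  -56.01642289]
```

View pics/w12.png

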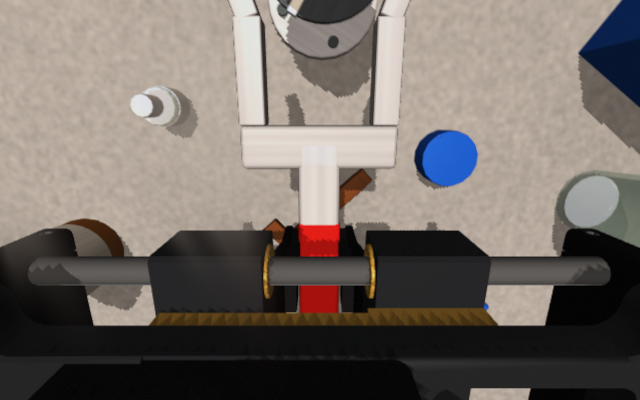

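View pics/s12.png

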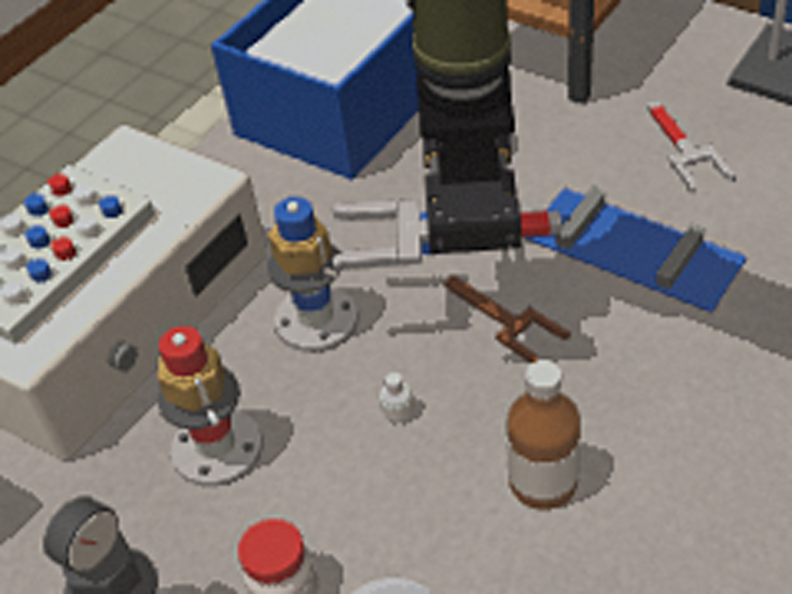

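```bash
cat > wz.py <<'E'
from h import *
def go(L,R,wd=.073):
    w=read_camera("wrist")
    for z in (.105,.11,.115,.12):
        a=onz(w,*L,z);b=onz(w,*R,z); print(z,np.linalg.norm(a-b).round(4),((a+b)/2).round(4), "yaw",np.degrees(np.arctan2(*(a-b)[[1,0]]))-90)
E
python3 - <<'E'
from wz import *
go((243,167),(396.5,166.5)); go((243,126),(396.5,125.5))
E
```

```text
0.105 0.0786 [ 0.5837 -0.1383  0.105 ] yaw 33.860542960402256
0.11 0.0761 [ 0.5843 -0.1378  0.11  ] yaw 33.860542960402285
0.115 0.0736 [ 0.585  -0.1373  0.115 ] yaw 33.86054296040224
0.12 0.0711 [ 0.5856 -0.1368  0.12  ] yaw 33.86054296040224
0.105 0.076 [ 0.6004 -0.1281  0.105 ] yaw 33.82586943129262
0.11 0.0736 [ 0.6005 -0.128   0.11  ] yaw 33.82586943129263
0.115 0.0712 [ 0.6007 -0.1278  0.115 ] yaw 33.82586943129266
0.12 0.0687 [ 0.6008 -0.1277  0.12  ] yaw 33.82586943129269
```

```bash
python3 -m crank '[[5,8,5,-3,0,0,-0.3],[5,16,11,-4,0,0,-0.3],[5,25,17,-4,0,0,-0.3],[5,29,19,-4,0,0,-0.3],[5,29,19,-4,0,0,-0.3]]';  python3 -c "
from h import *
w=read_camera('wrist'); cv2.imwrite('pics/w13.png',w['img'][:,:,::-1]);print(get_obs()['tool_pos'],get_obs()['tool_rot'],get_obs()['force'])
s=read_camera('side');crop(s,200,110,320,210,6,'pics/s13.png')"
```

```text
time_s: 17.1
tool_pos: [0.5731, -0.1458, 0.1629]
tool_rot: [180.0, -0.5, -56.6]
force: [-3.2, -1.1, -1.2]
grip_width: 0.0192
[ 0.5730404  -0.14580108  0.16295712] [-179.98273746   -0.48935392  -56.60893661] [-4.4743876  -1.32905663 -1.35801141]
```

View pics/w13.png

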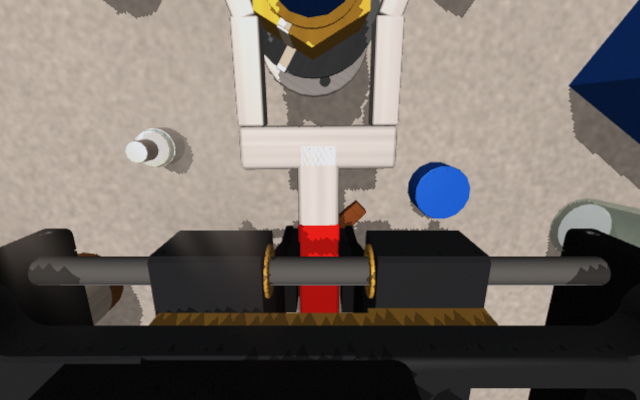

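View pics/s13.png

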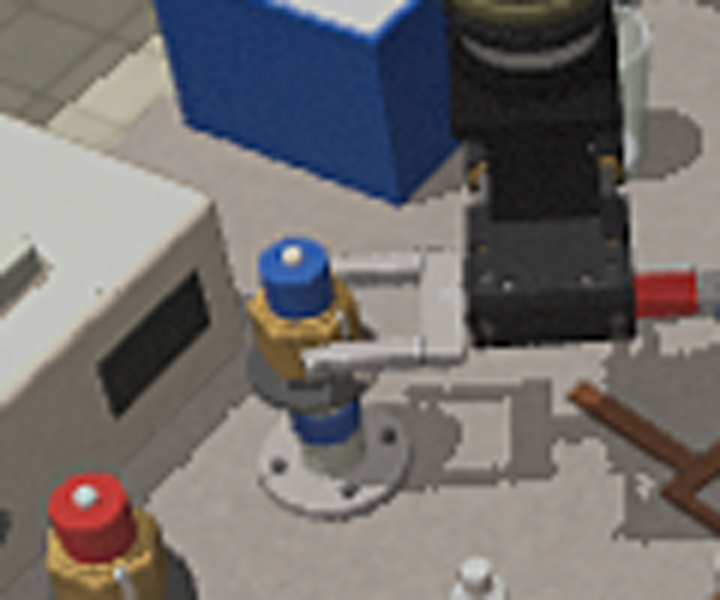

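The nut's near corner is at column 311 and the jaw middle at 318, so the wrench needs about 3 mm to image left. I'll back off, shift and re-check.

```bash
python3 -m crank '[[5,-4,0,0,0,0,0],[5,-5,2,0,0,0,0],[5,-5,2,0,0,0,0]]';  python3 -c "
from h import *
w=read_camera('wrist'); crop(w,200,0,440,180,3.3,'pics/w14.png');print(get_obs()['tool_pos'],get_obs()['tool_rot'],get_obs()['force'])"
```

```text
time_s: 17.5
tool_pos: [0.5686, -0.1431, 0.1634]
tool_rot: [-179.9, -0.5, -56.6]
force: [0.1, 0.6, -1.8]
grip_width: 0.0191
[ 0.56861673 -0.14324741  0.16348074] [-179.87074093   -0.5442395   -56.59336097] [-0.01810115 -0.60113698 -1.74114545]
```

View pics/w14.png

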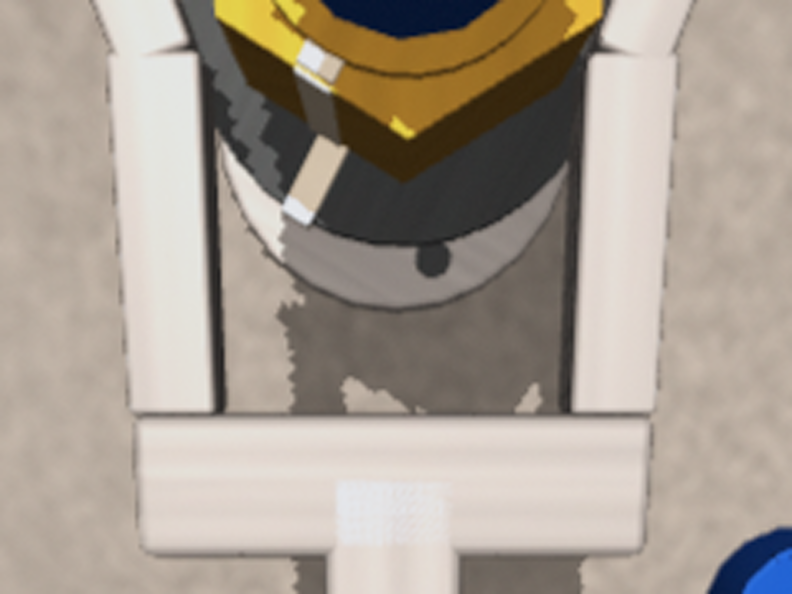

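```bash
python3 -c "
from h import *
w=read_camera('wrist'); 
a=onz(w,200+407/3.3,138/3.3,.12);b=onz(w,200+394/3.3,412/3.3,.115);d=(a-b)[:2];y=np.radians(33.3);u=np.array([np.cos(y),np.sin(y)]);n=np.array([-u[1],u[0]])
print(a,b,d@u,d@n)
for yy in (100,200,300): pass
c=onz(w,200+215/3.3,60/3.3,.12);e=onz(w,200+603/3.3,15/3.3,.12);print(np.linalg.norm(c-e))"
```

```text
[ 0.65297929 -0.08982234  0.12      ] [ 0.6245607  -0.10671004  0.115     ] 0.033024207435776665 -0.0014875897893048013
0.046899333507211864
```

```bash
python3 -m crank '[[5,1,-1,0,0,0,0],[5,7,2.7,0,0,0,0],[5,13,7,0,0,0,0],[5,18,10,0,0,0,0],[5,18,10,0,0,0,0]]';  python3 -c "
from h import *
w=read_camera('wrist'); crop(w,200,0,440,180,3.3,'pics/w15.png');print(get_obs()['tool_pos'],get_obs()['tool_rot'],get_obs()['force'])"
```

```text
time_s: 18.1
tool_pos: [0.5876, -0.1321, 0.1634]
tool_rot: [-179.8, -0.5, -56.5]
force: [0.1, -0.3, -2.5]
grip_width: 0.0191
[ 0.58704261 -0.13270236  0.1633214 ] [-179.87615518   -0.52574606  -56.52995146] [ 0.25489977  0.25030447 -2.25071387]
```

View pics/w15.png

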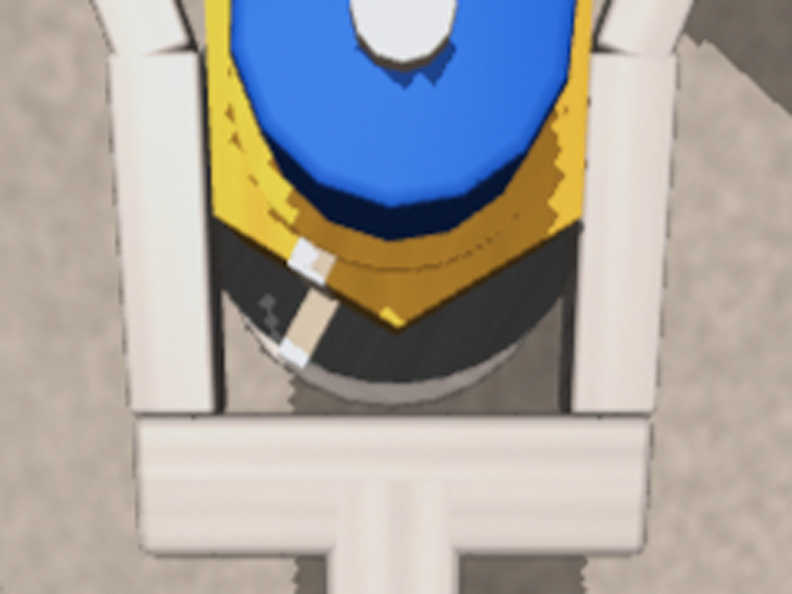

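```bash
python3 -m crank '[[5,4,2.5,0,0,0,0],[5,7,4.3,0,0,0,0],[5,7,4.3,0,0,0,0]]';  python3 -c "
from h import *
w=read_camera('wrist'); crop(w,200,0,440,180,3.3,'pics/w16.png');print(get_obs()['tool_pos'],get_obs()['tool_rot'],get_obs()['force'])"
```

```text
time_s: 18.45
tool_pos: [0.5945, -0.1278, 0.1633]
tool_rot: [-179.8, -0.5, -56.5]
force: [-0.3, -0.5, -2.2]
grip_width: 0.019
[ 0.59422129 -0.12817297  0.16329274] [-179.87152931   -0.51995538  -56.51059896] [ 0.69701056 -0.48779217 -1.50505832]
```

View pics/w16.png

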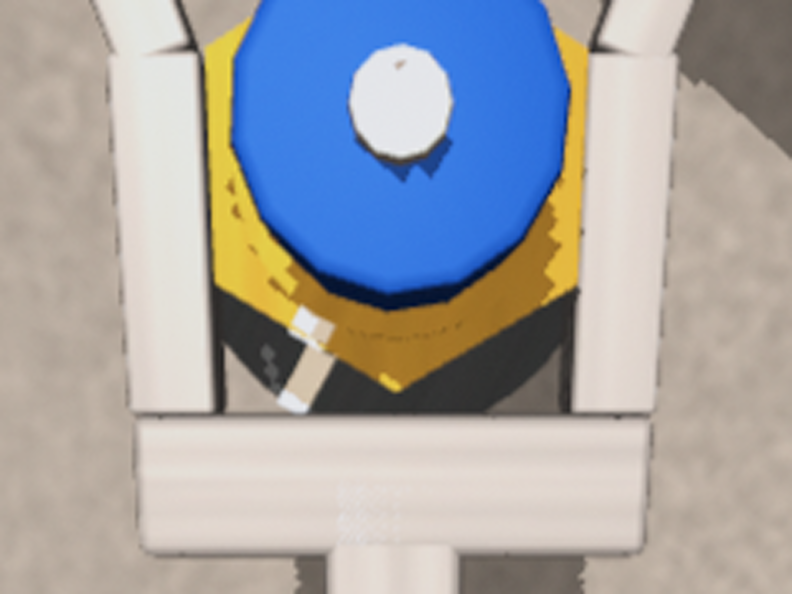

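The jaw is on the nut with near-zero force. I'll turn clockwise about the axis at (0.6747,-0.0755), in two parts.

```bash
python3 -m crank '[[5,-4.3,7.2,0,0,0,-5],[5,-7.9,14.8,0,0,0,-10],[5,-10.9,22.7,0,0,0,-15],[5,-13.2,30.7,0,0,0,-20],[5,-14.7,39,0,0,0,-25],[5,-14.7,39,0,0,0,-25]]';  python3 -c "
from h import *
w=read_camera('wrist'); crop(w,200,0,440,180,3.3,'pics/w17.png');o=get_obs();print(o['tool_pos'],o['tool_rot'],o['force'],o['wrist_torque'])
y=np.radians(o['tool_rot'][2]+89.9);print(o['tool_pos'][:2]+.0962*np.array([np.cos(y),np.sin(y)]))"
```

```text
time_s: 19.1
tool_pos: [0.5792, -0.0889, 0.1633]
tool_rot: [-179.9, -0.6, -81.5]
force: [1.4, -0.6, -3.5]
grip_width: 0.0191
[ 0.57929942 -0.08925274  0.16326446] [-179.89220033   -0.53157862  -81.39998808] [ 0.27448734 -0.4537263  -3.70084951] [0.09618735 0.14366597 0.03648601]
[ 0.67444274 -0.07503346]
```

View pics/w17.png

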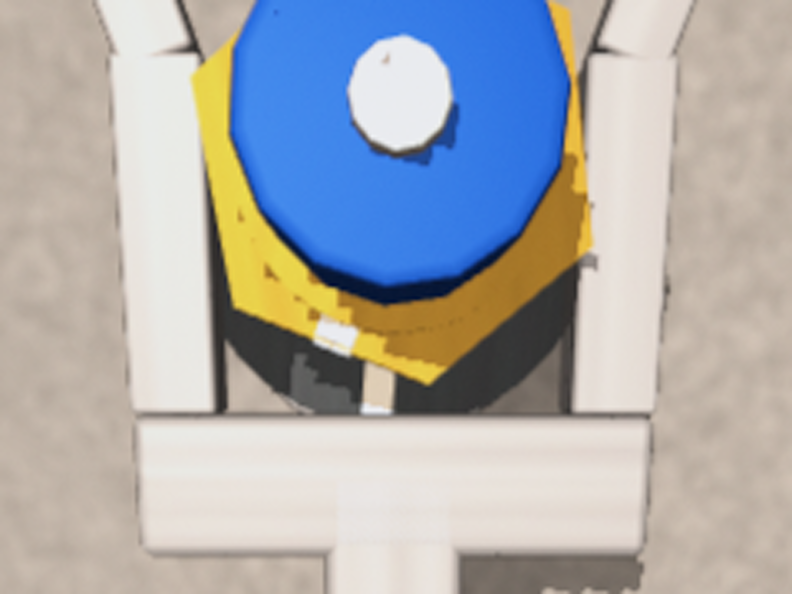

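```bash
python3 -m crank '[[5,-0.8,8.4,0,0,0,-5],[5,-1,16.8,0,0,0,-10],[5,-0.3,25.1,0,0,0,-15],[5,-0.3,25.1,0,0,0,-15]]';  python3 -c "
from h import *
w=read_camera('wrist'); crop(w,200,0,440,180,3.3,'pics/w18.png');o=get_obs();print(o['tool_pos'],o['tool_rot'],o['force'],o['wrist_torque'])
y=np.radians(o['tool_rot'][2]+89.9);print(o['tool_pos'][:2]+.0962*np.array([np.cos(y),np.sin(y)]))
q=lambda x,y:(200+x/3.3-.35,y/3.3-.35)
a=onz(w,*q(190,75),.12)
C=np.array([.6746,-.0753])
L=[onz(w,*q(*p),.12)[:2] for p in ((336,336),)]
print(ang(w,C,*q(336,336),.12))"
```

```text
time_s: 19.55
tool_pos: [0.579, -0.0641, 0.1632]
tool_rot: [-179.9, -0.6, -96.3]
force: [-0.0, 0.2, -2.8]
grip_width: 0.0192
[ 0.57895121 -0.06432277  0.16318742] [-179.90979747   -0.51960787  -96.23264354] [ 0.24307481  0.98584543 -2.10595094] [0.1748606  0.11501257 0.04090155]
[ 0.67456422 -0.07493369]
(152.0, 0.0214)
```

View pics/w18.png

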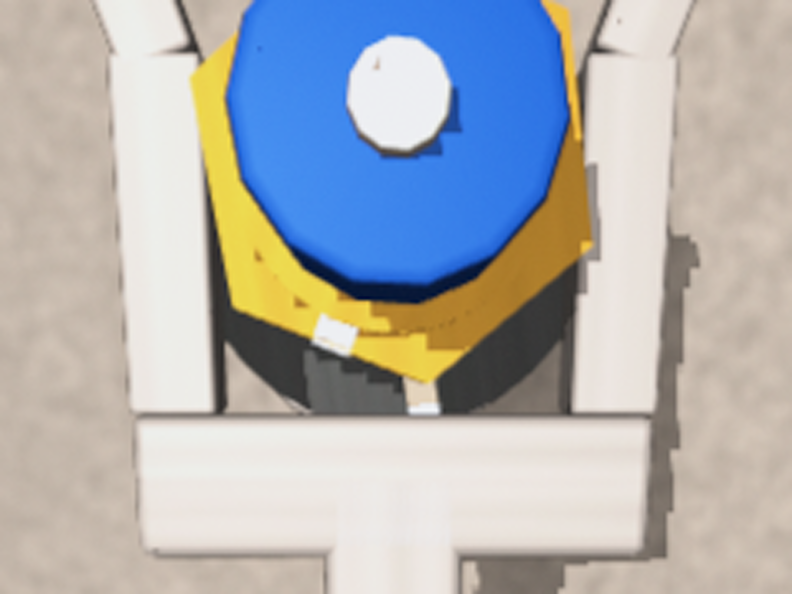

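```bash
python3 -c "
from h import *
w=read_camera('wrist'); q=lambda x,y:(200+x/3.3-.35,y/3.3-.35)
for z in (.15,.155,.16,.165,.17): print(z,onz(w,*q(400,93),z), onz(w,*q(398,298),z))
t=read_camera('top');print(proj(t,(.6746,-.0753,.152)))"; python3 -m crank '[[5,-0.4,-6,0,0,0,3.5],[5,-0.7,-11.7,0,0,0,7],[5,-0.7,-11.7,0,0,0,7]]'; python3 -m crank '[[5,-12,0,0,0,0,0],[5,-30,0,0,0,0,0],[5,-50,0,0,0,0,0],[5,-67,0,0,0,0,0],[5,-67,0,0,0,0,0]]';python3 -c "
from h import *
w=read_camera('wrist'); crop(w,200,0,440,180,3.3,'pics/w19.png');o=get_obs();print(o['tool_pos'],o['tool_rot'],o['force'],o['wrist_torque'])"
```

```text
0.15 [ 0.67562548 -0.07537403  0.15      ] [ 0.65737706 -0.07320147  0.15      ]
0.155 [ 0.67442805 -0.07516312  0.155     ] [ 0.65703736 -0.07309268  0.155     ]
0.16 [ 0.67323061 -0.07495221  0.16      ] [ 0.65669766 -0.07298389  0.16      ]
0.165 [ 0.67203318 -0.07474131  0.165     ] [ 0.65635796 -0.0728751   0.165     ]
0.17 [ 0.67083574 -0.0745304   0.17      ] [ 0.65601827 -0.07276631  0.17      ]
[307.51041665 104.21275182]
time_s: 20.0
tool_pos: [0.5781, -0.0773, 0.1632]
tool_rot: [-179.9, -0.5, -89.3]
force: [-1.1, 1.1, -1.1]
grip_width: 0.0195
time_s: 20.5
tool_pos: [0.5084, -0.0774, 0.163]
tool_rot: [180.0, -0.5, -89.4]
force: [1.0, 1.2, -1.5]
grip_width: 0.0195
[ 0.5100517  -0.0773019   0.16338828] [-179.91255036   -0.50605362  -89.34802449] [ 0.78214245  0.4146512  -2.70724838] [ 0.08229521  0.05338851 -0.07443543]
```

View pics/w19.png

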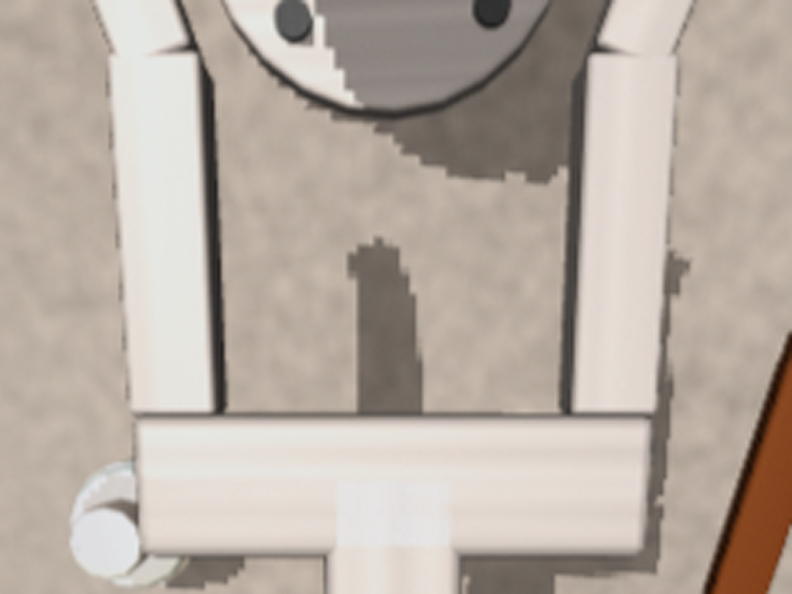

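The wrench came off cleanly and the blue nut is 32° past its mark. Next I'll swing to the red approach with the wrench yaw at 62°.

```bash
python3 -m crank '[[5,-6,0,2,0,0,7],[5,-6,5,3,0,0,15],[5,-2,8,3,0,0,23],[5,5,10,3,0,0,31],[5,15,14,3,0,0,39],[5,30,18,3,0,0,47],[5,45,22,3,0,0,55],[5,60,26,3,0,0,61.4]]'; python3 -m crank '[[5,18,3,0,0,0,0],[5,18,3,0,0,0,0]]';python3 -c "
from h import *
w=read_camera('wrist'); crop(w,200,0,440,180,3.3,'pics/w20.png');o=get_obs();print(o['tool_pos'],o['tool_rot'],o['force'],o['wrist_torque'])
s=read_camera('side');crop(s,140,110,340,260,4,'pics/s20.png')"
```

```text
time_s: 21.35
tool_pos: [0.5714, -0.051, 0.1666]
tool_rot: [-179.9, -0.6, -27.7]
force: [-0.4, -0.6, -1.5]
grip_width: 0.0195
time_s: 21.55
tool_pos: [0.592, -0.047, 0.1668]
tool_rot: [-179.7, -0.7, -27.6]
force: [-0.2, 0.3, -1.9]
grip_width: 0.0192
[ 0.59042281 -0.04745375  0.16647016] [-179.81522824   -0.56786441  -27.64087465] [-0.61173531  0.17690862 -2.71591192] [-0.07147448  0.04597631  0.0314677 ]
```

View pics/w20.png

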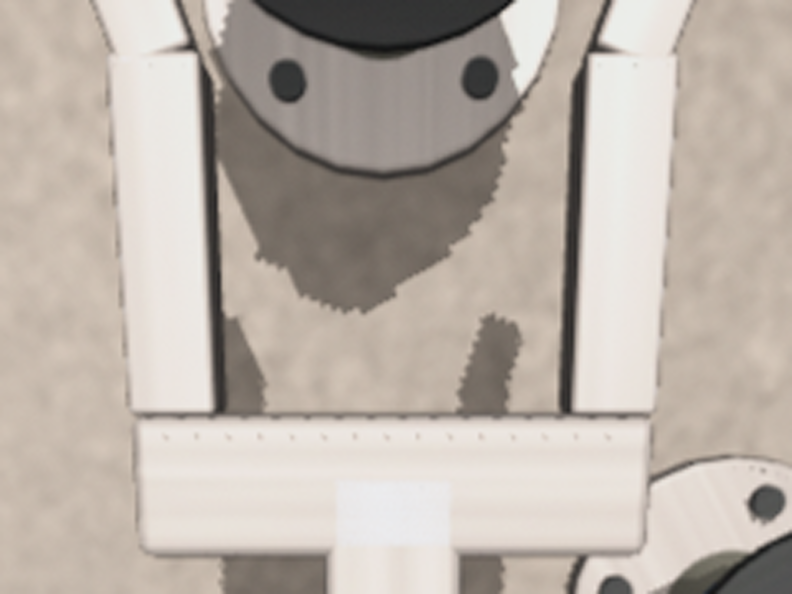

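View pics/s20.png

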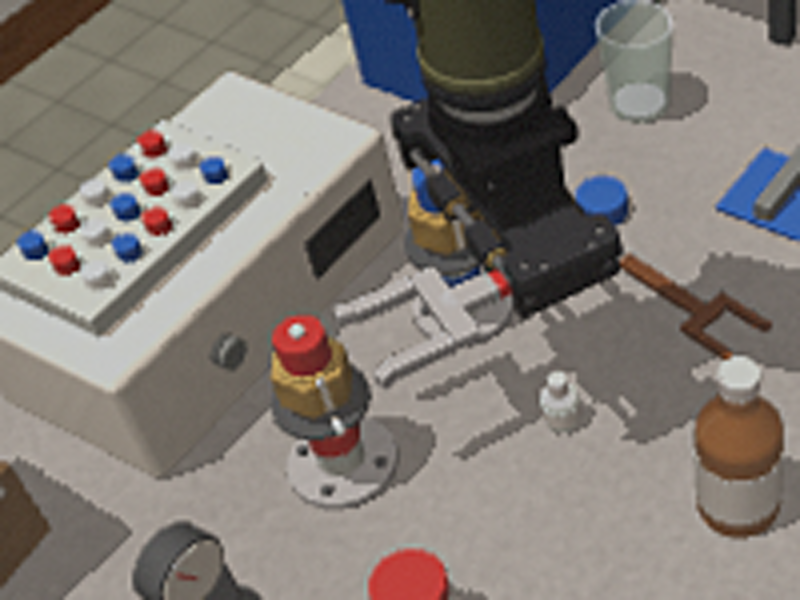

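```bash
python3 -m crank '[[5,4,7,0,0,0,0],[5,8,15,0,0,0,0],[5,12,22,0,0,0,0],[5,13,25,0,0,0,0],[5,13,25,0,0,0,0]]';python3 -c "
from h import *
w=read_camera('wrist'); crop(w,200,0,440,180,3.3,'pics/w21.png');o=get_obs();print(o['tool_pos'],o['tool_rot'],o['force'],o['wrist_torque'])"
```

```text
time_s: 22.15
tool_pos: [0.6026, -0.0216, 0.1663]
tool_rot: [-179.9, -0.5, -27.6]
force: [-0.4, 0.3, -2.1]
grip_width: 0.019
[ 0.60240553 -0.02240393  0.16629131] [-179.88286081   -0.5154868   -27.6140076 ] [-0.0693928   0.2282672  -2.57566495] [-0.09749956 -0.0123014   0.00900591]
```

View pics/w21.png

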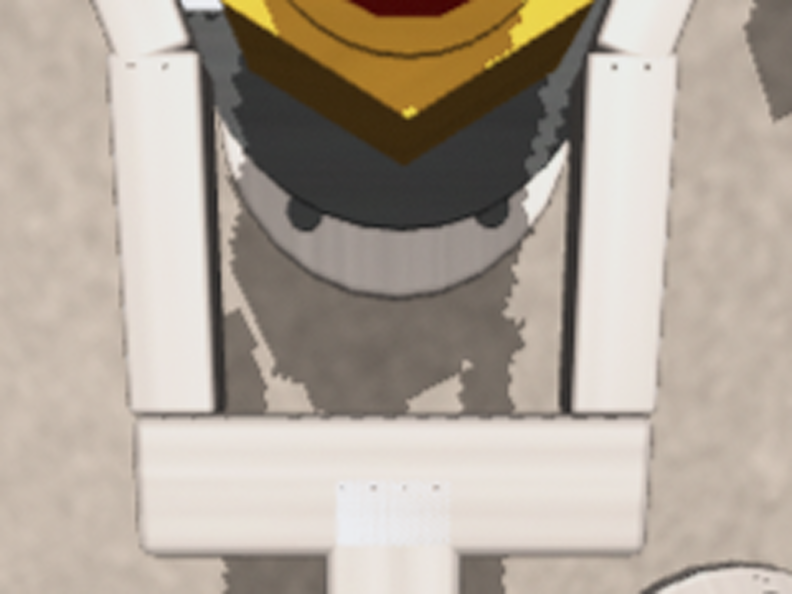

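```bash
python3 -m crank '[[5,1.5,-0.8,0,0,0,-0.2],[5,4.5,5,0,0,0,-0.2],[5,8,12,0,0,0,-0.2],[5,12,19,0,0,0,-0.2],[5,13.6,22.2,0,0,0,-0.2],[5,13.6,22.2,0,0,0,-0.2]]';python3 -c "
from h import *
w=read_camera('wrist'); crop(w,200,0,440,180,3.3,'pics/w22.png');o=get_obs();print(o['tool_pos'],o['tool_rot'],o['force'],o['wrist_torque'])"
```

```text
time_s: 22.8
tool_pos: [0.6163, 0.0011, 0.1662]
tool_rot: [-179.8, -0.5, -27.7]
force: [0.6, 0.0, -2.6]
grip_width: 0.0194
[6.16061086e-01 3.48553098e-04 1.66191717e-01] [-179.88440547   -0.50213489  -27.76004859] [ 0.24403513 -0.78259623 -1.71929107] [-0.07118674 -0.01206881  0.01024486]
```

View pics/w22.png

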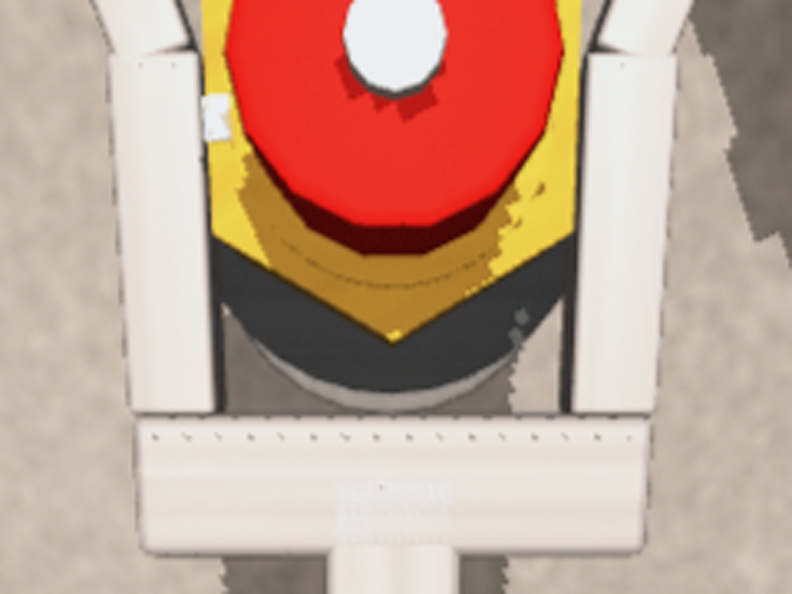

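Well centred. I'll go about 7 mm further.

```bash
python3 -m crank '[[5,1.7,3.2,0,0,0,0],[5,3.2,6.2,0,0,0,0],[5,3.2,6.2,0,0,0,0]]';python3 -c "
from h import *
w=read_camera('wrist'); crop(w,200,0,440,180,3.3,'pics/w23.png');o=get_obs();print(o['tool_pos'],o['tool_rot'],o['force'],o['wrist_torque'])"
```

```text
time_s: 23.15
tool_pos: [0.6194, 0.0073, 0.1662]
tool_rot: [-179.9, -0.5, -27.7]
force: [-0.7, 0.7, -3.3]
grip_width: 0.0192
[0.61931251 0.00690305 0.16620343] [-179.87579636   -0.49629939  -27.73377641] [-0.36174204  0.58534956 -2.51490432] [-0.07149585  0.03219617 -0.00231193]
```

View pics/w23.png

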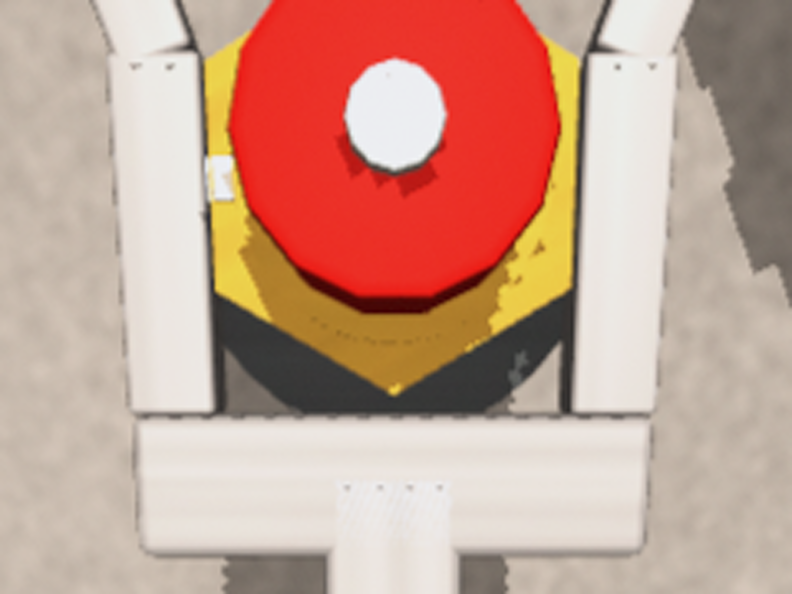

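```bash
python3 -m crank '[[5,-7.2,4.2,0,0,0,-5],[5,-14,9,0,0,0,-10],[5,-20.4,14.5,0,0,0,-15],[5,-26.3,20.4,0,0,0,-20],[5,-31.7,26.9,0,0,0,-25],[5,-31.7,26.9,0,0,0,-25]]';  python3 -c "
from h import *
w=read_camera('wrist'); crop(w,200,0,440,180,3.3,'pics/w24.png');o=get_obs();print(o['tool_pos'],o['tool_rot'],o['force'],o['wrist_torque'])
y=np.radians(o['tool_rot'][2]+89.9);print(o['tool_pos'][:2]+.096*np.array([np.cos(y),np.sin(y)]))"
```

```text
time_s: 23.8
tool_pos: [0.5871, 0.0339, 0.1662]
tool_rot: [-179.9, -0.5, -52.7]
force: [0.5, 0.5, -4.0]
grip_width: 0.0194
[0.58727431 0.03372187 0.16613494] [-179.91370001   -0.49432271  -52.6203347 ] [-1.16485249  0.21442752 -2.91788291] [-0.00430255  0.23686761  0.04554879]
[0.66366041 0.09186965]
```

View pics/w24.png

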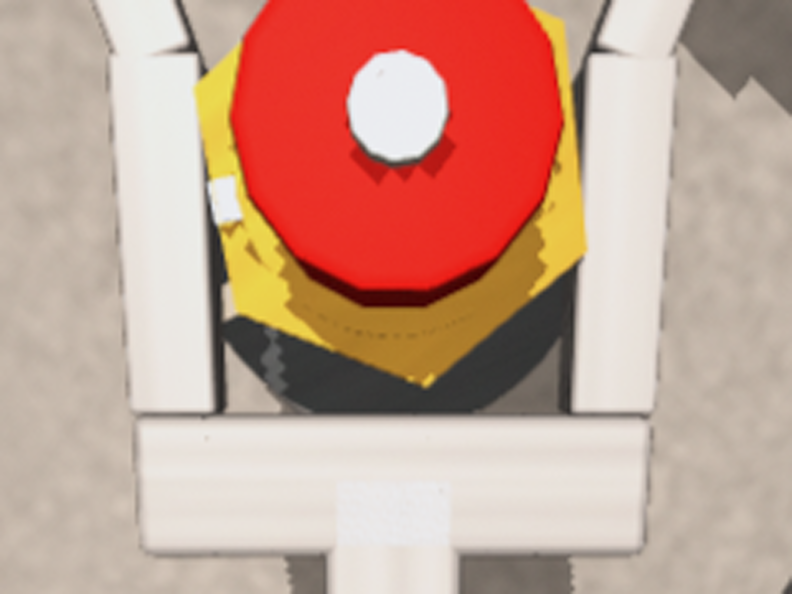

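```bash
python3 -m crank '[[5,-4.8,7,0,0,0,-5],[5,-8.9,14.3,0,0,0,-10],[5,-12.4,21.9,0,0,0,-15],[5,-12.4,21.9,0,0,0,-15]]';  python3 -c "
from h import *
w=read_camera('wrist'); crop(w,200,0,440,180,3.3,'pics/w25.png');o=get_obs();print(o['tool_pos'],o['tool_rot'],o['force'],o['wrist_torque'])
y=np.radians(o['tool_rot'][2]+89.9);print(o['tool_pos'][:2]+.096*np.array([np.cos(y),np.sin(y)]))"
```

```text
time_s: 24.25
tool_pos: [0.5748, 0.0556, 0.1662]
tool_rot: [-179.9, -0.5, -67.5]
force: [0.9, -1.7, -2.0]
grip_width: 0.0199
[0.5748875  0.05537553 0.16608207] [-179.93424067   -0.48247988  -67.45732294] [-0.64662045  1.03873874 -2.96142273] [0.02773413 0.26837592 0.03449753]
[0.66361664 0.09202439]
```

View pics/w25.png

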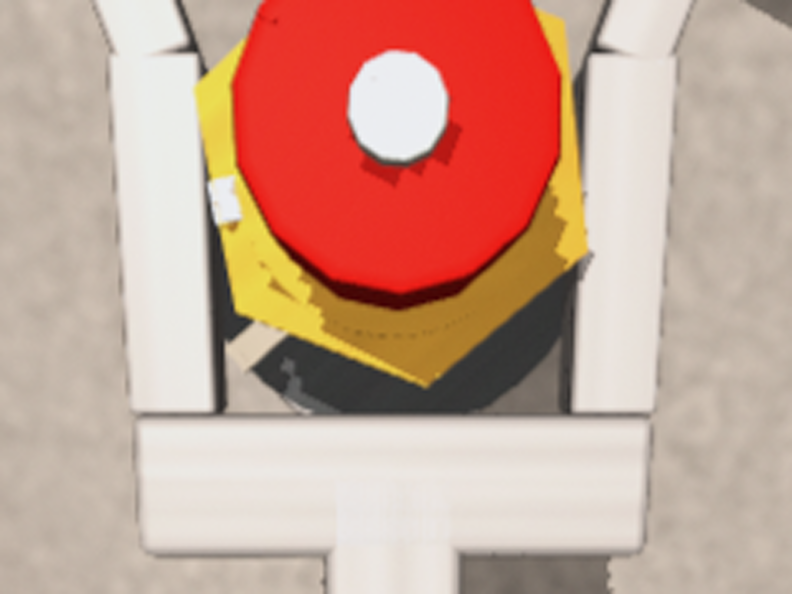

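```bash
python3 -c "
from h import *
w=read_camera('wrist'); q=lambda x,y:(200+x/3.3-.35,y/3.3-.35)
C=(.6638,.0919)
print(ang(w,C,*q(222,200),.12),ang(w,C,*q(259,345),.08))
# nut edge direction: flat right (565,20)-(588,250); left-bottom
for a,b in (((568,40),(587,250)),((196,92),(237,312)),((237,314),(428,386)),((428,386),(580,262))):
  d=onz(w,*q(*b),.12)-onz(w,*q(*a),.12); print(np.degrees(np.arctan2(d[1],d[0]))%60)"
```

```text
(120.1, 0.0223) (153.1, 0.03)
30.887841669506287
31.3429699877789
32.531978775650686
30.97727188451242
```

Red stripe at 120° against the mark at 153°, so it is about 32° past. I'll undo the play and back the wrench off.

```bash
python3 -m crank '[[5,2.4,-5.3,0,0,0,3.5],[5,5.1,-10.5,0,0,0,7],[5,5.1,-10.5,0,0,0,7]]'; python3 -c "
from h import *
o=get_obs();print(o['tool_pos'],o['tool_rot'],o['force'])"; python3 -m crank '[[5,-9,-5,0,0,0,0],[5,-25,-14,0,0,0,0],[5,-42,-23.6,0,0,0,0],[5,-54,-30.4,0,0,0,0],[5,-54,-30.4,0,0,0,0],[5,-54,-30.4,30,0,0,0],[5,-54,-30.4,60,0,0,0],[5,-54,-30.4,60,0,0,0]]';python3 -c "
from h import *
o=get_obs();print(o['tool_pos'],o['tool_rot'],o['force'],o['grip_width'])
t=read_camera('top'); crop(t,200,80,440,240,3.3,'pics/t25.png')"
```

```text
time_s: 24.65
tool_pos: [0.5805, 0.0437, 0.1661]
tool_rot: [-179.9, -0.4, -60.5]
force: [-1.2, 0.3, -2.4]
grip_width: 0.0195
[0.5805426  0.04370222 0.16609281] [-179.91155601   -0.44932525  -60.4721089 ] [-1.16215003  0.34511162 -2.44116207]
time_s: 25.45
tool_pos: [0.5296, 0.0141, 0.2309]
tool_rot: [-179.4, -0.7, -60.5]
force: [0.9, 0.9, -1.6]
grip_width: 0.0192
[0.52961978 0.01408699 0.23088638] [-179.42258755   -0.69911422  -60.45619385] [ 0.88466338  0.86924735 -1.56465683] 0.01924320340571744
```

View pics/t25.png

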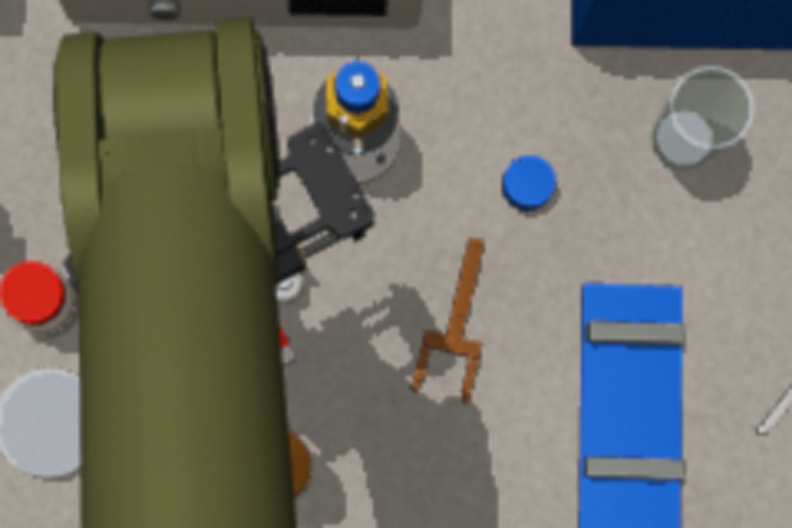

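```bash
python3 -m crank '[[5,-6,-35,0,0,0,-3],[5,-14,-76,0,0,0,-7],[5,-23,-118,0,0,0,-11],[5,-32,-160,0,0,0,-15],[5,-41,-202,0,0,0,-19],[5,-50,-245,0,0,0,-23],[5,-59,-290,0,0,0,-27],[5,-65,-322,0,0,0,-27.7]]'; python3 -m crank '[[5,0,0,0,0,0,0],[5,0,0,0,0,0,0]]'; python3 -c "
from h import *
w=read_camera('wrist'); cv2.imwrite('pics/w26.png',w['img'][:,:,::-1])
o=get_obs();print(o['tool_pos'],o['tool_rot'],o['force'],o['grip_width'])"
```

```text
time_s: 26.3
tool_pos: [0.4616, -0.3112, 0.2271]
tool_rot: [-179.7, -0.6, -88.4]
force: [0.4, 0.3, -1.7]
grip_width: 0.0194
time_s: 26.5
tool_pos: [0.4607, -0.3117, 0.2253]
tool_rot: [-179.9, -0.5, -88.5]
force: [0.9, -0.2, -3.2]
grip_width: 0.019
[ 0.46152467 -0.31017226  0.22559529] [-179.83207972   -0.50355077  -88.38916628] [ 0.43981158 -0.23658669 -2.65177031] 0.01947372601128889
```

View pics/w26.png

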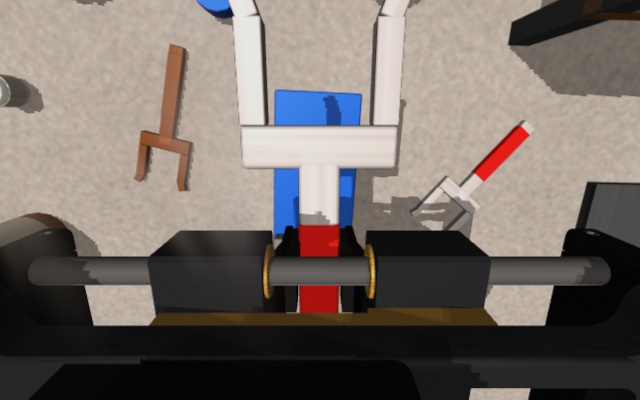

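```bash
python3 -m crank '[[5,2,0,-35,0,0,0.2],[5,2,0,-75,0,0,0.2],[5,2,0,-110,0,0,0.2],[5,2,0,-128,0,0,0.2],[5,2,0,-133,0,0,0.2],[5,2,0,-133,0,0,0.2]]'; python3 -m crank '[[5,0,0,0,0,0,0]]'
```

```text
time_s: 27.15
tool_pos: [0.464, -0.3085, 0.092]
tool_rot: [-179.9, -0.4, -88.1]
force: [1.0, 0.5, -2.3]
grip_width: 0.0195
time_s: 27.25
tool_pos: [0.4652, -0.3085, 0.0934]
tool_rot: [-179.8, -0.5, -88.0]
force: [-0.0, -0.3, -2.1]
grip_width: 0.0193
```

```bash
python3 -m crank '[[5,-1,-2,-3,0,0,0],[5,-1,-2,-5,0,0,0],[5,-1,-2,-5,0,0,0]]'; python3 -m crank '[[5,0,0,-1,0,0,0],[5,0,0,-2,0,0,0],[5,0,0,-2,0,0,0]]'; python3 -c "
from h import *
s=read_camera('side');crop(s,280,110,420,210,5,'pics/s27.png')
w=read_camera('wrist'); cv2.imwrite('pics/w27.png',w['img'][:,:,::-1])"
```

```text
time_s: 27.55
tool_pos: [0.4643, -0.3107, 0.0887]
tool_rot: [-179.7, -0.5, -88.0]
force: [-0.4, -1.2, -1.4]
grip_width: 0.0195
time_s: 27.85
tool_pos: [0.4641, -0.3107, 0.0866]
tool_rot: [-179.7, -0.5, -88.0]
force: [-0.5, -0.3, -2.1]
grip_width: 0.0194
```

View pics/s27.png

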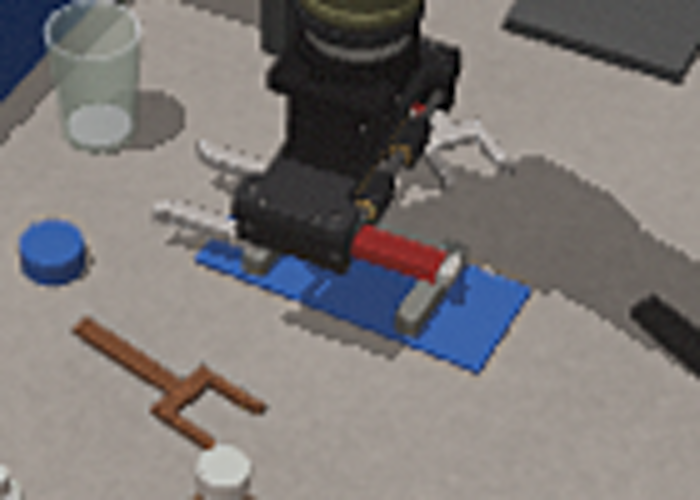

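View pics/w27.png

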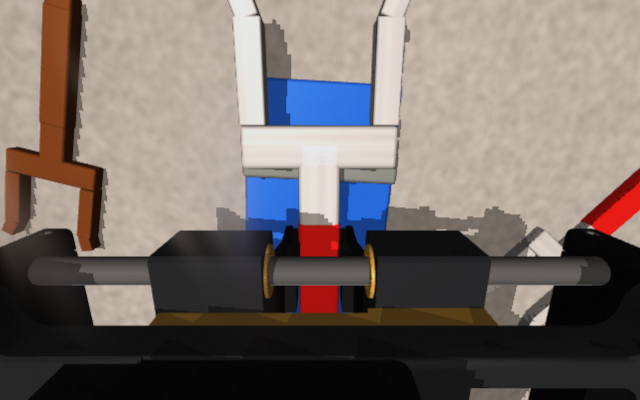

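```bash
python3 -m crank '[[5,0,0,-0.6,0,0,0],[5,0,0,-1.2,0,0,0],[5,0,0,-1.2,0,0,0]]'; python3 -m crank '[[25,0,0,0,0,0,0],[28,0,0,0,0,0,0],[35,0,0,0,0,0,0],[50,0,0,0,0,0,0],[60,0,0,0,0,0,0],[60,0,0,0,0,0,0]]'; python3 -m crank '[[70,0,0,10,0,0,0],[80,0,0,40,0,0,0],[87,0,0,80,0,0,0],[87,0,0,125,0,0,0],[87,0,0,170,0,0,0],[87,0,0,200,0,0,0],[87,0,0,200,0,0,0]]'; python3 -c "
from h import *
w=read_camera('wrist'); cv2.imwrite('pics/w28.png',w['img'][:,:,::-1])
s=read_camera('side');crop(s,160,110,420,260,3,'pics/s28.png')
t=read_camera('top');crop(t,200,80,440,250,3.3,'pics/t28.png')"
```

```text
time_s: 28.25
tool_pos: [0.4643, -0.3107, 0.0863]
tool_rot: [-179.7, -0.5, -88.0]
force: [-2.7, 1.4, 5.3]
grip_width: 0.0193
time_s: 28.85
tool_pos: [0.4643, -0.3108, 0.0862]
tool_rot: [-179.7, -0.5, -88.0]
force: [0.3, -0.5, -0.4]
grip_width: 0.0512
time_s: 29.55
tool_pos: [0.4663, -0.312, 0.2929]
tool_rot: [-179.2, -0.9, -88.0]
force: [0.8, -0.4, 0.7]
grip_width: 0.0866
```

View pics/w28.png

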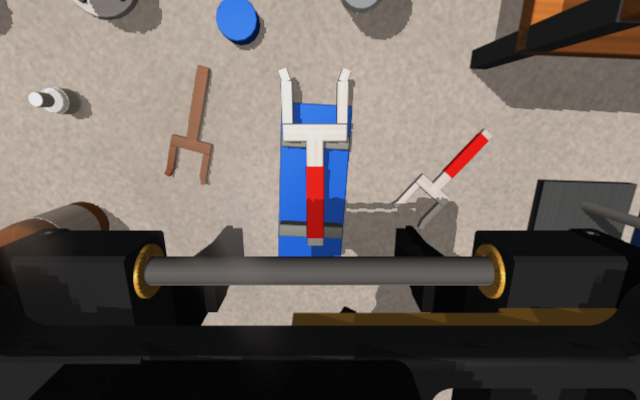

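View pics/s28.png

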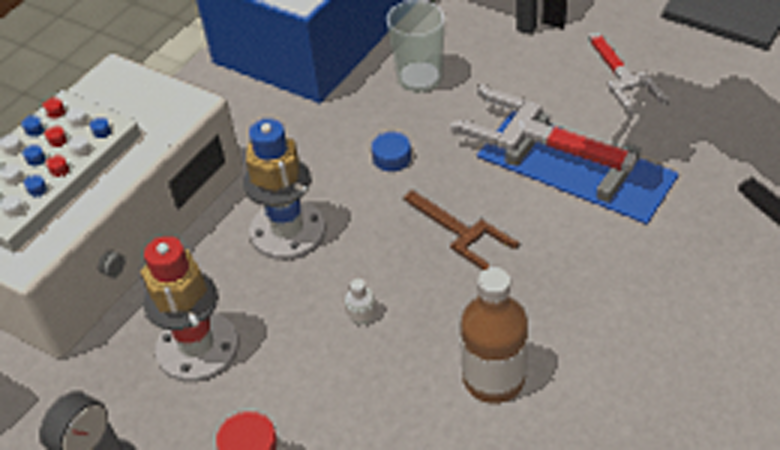

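View pics/t28.png

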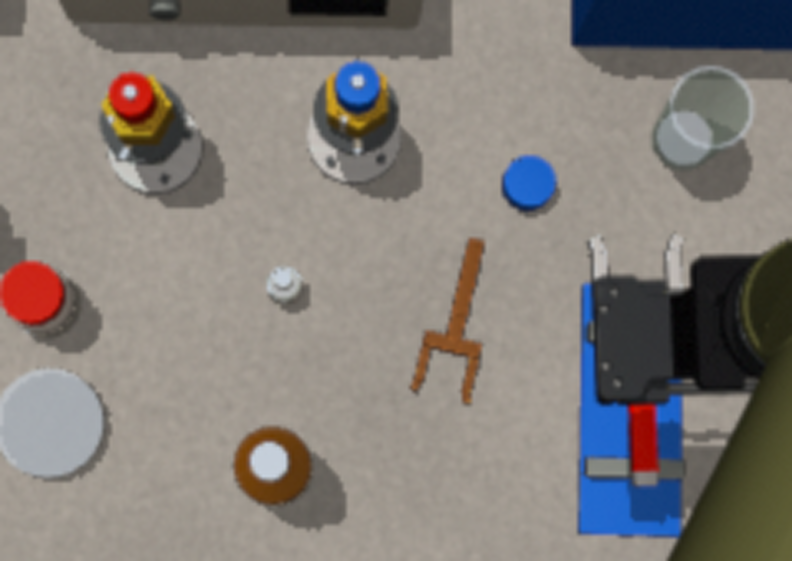

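The wrench lies flat on both ridges with its jaw at +x. Both stripes stand past their marks, and the bystanders are in place. I'll let it settle and hand in.

```bash
python3 -m crank '[[87,0,0,0,0,0,0],[87,0,0,0,0,0,0],[87,0,0,0,0,0,0]]'; python3 -c "
from h import *
w=read_camera('wrist')
print('head back mid',(onz(w,284,139,.036)+onz(w,351,139,.036))/2)
print(sign_off())"
```

```text
time_s: 30.0
tool_pos: [0.4636, -0.3103, 0.285]
tool_rot: [-179.8, -0.4, -88.0]
force: [-0.5, -0.2, -0.3]
grip_width: 0.0869
head back mid [ 0.50833335 -0.30910312  0.036     ]
the job is handed in; nothing more can be done
None
```

I finished the job and handed it in at about 30 s of the 72 s allowed; the hand-in reports no verdict.

- **By hand:** I turned both nuts clockwise until their stripes stood over the marks. The stripe and mark angles agreed to within about 2° for blue and 1° for red. The wrist torque was too noisy to show the stop clearly, so I relied on the pictures.
- **With the wrench:** I tightened both nuts a further 31–32°, about 0.55 rad. The stripe-to-mark angle gave that for each, and the hex edges gave 31° for red.
- **One light contact:** on the first approach to the blue nut, the jaw touched it sideways at about 5 N. The nut was already finger-tight then. I backed off, shifted the wrench and it went on cleanly.
- **Wrench back on its rest:** it lies flat across both ridges with the jaw towards +x. The grip is within about 5 mm of the rest's centre, the gripper is open, and the tool is about 0.2 m above it.
- **Rest of the bench:** the bystanders in the last top view (vial, jar, dish, blue cap, beaker, amber bottle) stand where they were. I never went near the tip box or the gauge, but did not measure them again.

The top camera disagreed with the arm's own positions by about 3 mm. I relied on the wrist camera and the arm's position readings instead.

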